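# Gauge the antenna traps

## Robot

A 6-joint arm with a two-finger parallel gripper is mounted at the origin on the work surface. World frame = base frame: x ahead of the robot, y to its left, z up, the work surface at z = 0. Lengths are in m, angles in rad, forces in N, time in s.
With the tool pointing down it reaches from about 0.4 to 0.825 m from the base axis. Payload 7 kg.
Tool frame: the origin (TCP) lies at the very end of the fingers, on their centre line; the grasp point (between the pads) lies 19 mm behind it; z points along the fingers, y is the line along which they close (so a half turn about z gives the same grasp; the last joint's range is limited). The gripper opens to 88 mm and grips with 3 to 60 N. Pads are 19 mm wide; open, the fingers measure 130 mm over their backs; the gripper's body (78 mm by 193 mm) begins 47 mm behind the grasp point.
Start: joints at [1.545, 0.359, 0.012, 0, -1.224, -0.288], TCP at [0.208, 0.642, 0.187] pointing down, gripper open.
Joint ranges: [-3.07, 3.07], [-1.43, 2.12], [-1.02, 1.25], [-3.03, 1.67], [-3.05, -0], [-3.03, 3.03]. Speed limits (rad/s): [2.39, 2.39, 3.01, 3.14, 3.14, 3.14].

## Interface

Orientations are given as [roll, pitch, yaw] about the fixed x, y, z axes, in that order (R = Rz(yaw) Ry(pitch) Rx(roll)).
In Python, from station import arm gives the robot as it stands. The module is installed in compiled form; this text tells all that it offers.
- The arm moves only by the shell command python3 -m crank 'ROWS' [FORCE]. ROWS is JSON, a list of rows, each an object of numbers: "dx", "dy", "dz": the shift along the world's x, y, z in m; "twist": the turn about the world's z in degrees; "grip": the opening, from -1 (shut) to 1 (fully open). A call has exactly 5 rows; each row is the pose to reach, as a shift and turn from the pose commanded when the call began; what a row does not reach only later rows make up. A row lasts 1/12 s, in which the tool goes at most 41.7 mm and 7.16 degrees, less where a joint would pass 70% of its speed; a pose out of reach is approached as far as the arm can. A call with a gripper value outside its range is refused whole. The fingers move at their own pace and stop on an object; FORCE is the grip in N (left out, the last holds). Time passes only in rows, so rows that repeat a pose let the fingers close, or fill a call up. It gives the time, the measured TCP pose, the force, the opening and the grip force at its end, in the units of the state.
- arm.get_state(): the state, without advancing time (a new reading comes with each control period).
- arm.grab_frame(name): name is "side" or "top" or "wrist"; returns the picture (400x640x3 uint8, red, green, blue); there is no depth.
- arm.get_calibration(name): a dict with "fx", "fy", "cx", "cy" (pixels), "k1" (the pictures are not rectified: a ray, as slopes to the right and down, at radius r is drawn at 1 + k1 r^2 times it, then the intrinsics apply), "cam_to_world" (4x4, takes a point from camera to world coordinates); the wrist camera has in their place "tool_from_camera" (4x4, takes a point from camera to tool coordinates, whose origin is the TCP and whose axes are the flange's). Camera axes: x right, y down, z forward; pixel columns grow to the right and rows downward; lengths in m; the calibration is good to about 2 mm. A picture is of the moment at which its call begins: read the wrist's pose just before it. get_calibration takes no time and is no camera call.
- arm.job_done(): hands the job in; it is judged then, once.
The state is a dict: "t": time; "q": joint angles; "qd": joint speeds; "joint_efforts": joint torques, N m; "eef_pos": TCP position; "ee_rot": TCP orientation; "force": force on the tool from outside, world axes, zero at the start; "moment": the same for the moment, N m; "width": finger opening in m; "gripper_force": force on a finger pad.
Only numpy, scipy, OpenCV 4.12 (cv2) and the standard library are available. Lean on these libraries where they do the work, as an engineer would, in place of code of your own. Each camera call takes 0.05 s, during which the arm holds its last target. There are 200 camera calls.

## Task

Try both antenna traps, one after the other, in the bore of the sloping gauge, in line with it. One that fits must slide right through into the blue catch tray; one that stops at the mouth must not be forced but lifted out again and stood upright in the red tray. Leave the solder spool, the handheld radio and the mug where they are.

Things in the scene. Friction and masses are not known exactly. Their poses are not given: they have to be found in the camera images.
- trap_a_center (a point): Centre (half-way up) of one antenna trap: closed aluminium cylinder 120 mm long, between 30 and 38 mm thick, 0.15 to 0.27 kg, black bands; each end a black cone 8 mm high, narrowing to 26 mm across. Ends alike; z along its length. Starts upright on the rubber mat. Its twin looks nearly the same: only trying them in the gauge tells which fits.
- trap_b_center (a point): Centre (half-way up) of the other antenna trap; the same words hold for it.
- gauge: Fixed gauge: plywood base, blue open catch tray (220 x 120 mm outside, 5 mm walls, rim 42 mm and inner floor 7 mm above the desk) and the sloping gauge plate above its near end. Origin on the desk straight below the bore's mouth; x points along the catch tray (towards the robot), which spans x = 30 to 250, y = -60 to 60 mm. A yellow chute leads down into it.
- bore: Gauge plate 80 x 80 x 24 mm, bore 34 mm across. Origin: centre of the mouth, 132 mm above the desk; z out of the mouth along the axis, 35 deg from vertical, leaning away from the robot (gauge -x); y level. Trough: 65 mm up from the mouth, 50 mm wide, floor 19 mm below the axis. A fitting trap let go 25 mm deep slides through by its weight; another stops about 6 mm in.
- reject_floor (a point): Red open tray, fixed, 150 x 150 mm outside, 5 mm walls, 30 mm high. This point is the centre of its inner floor, 5 mm above the desk; x and y along its sides.
- reject: The same red tray; origin at the centre of its underside, on the desk.
- mat: Black rubber mat, 250 (x) x 140 (y) x 6 mm, fixed on the desk; origin at the centre of its underside. The traps stand on it, about 140 mm apart along its x. Mat and red tray may be on either side of the gauge.
- trap_a: The first trap's body; origin at the centre of its lower end as it stands at the start.
- trap_b: The second trap's body; origin at the centre of its lower end as it stands at the start.
- spool: Solder spool standing on the desk, 60 mm across, 40 mm high; origin at the centre of its underside. To be left alone.
- handheld: Black handheld radio standing on end, 36 x 58 mm, 115 mm high, with a 90 mm stub aerial on top (205 mm in all); origin at the centre of its underside. To be left alone.
- mug: Blue mug, 80 mm across, 90 mm high, handle on its +y side; origin at the centre of its underside. To be left alone.
There are look-alikes about, which are no part of the job. What is shaped like the trap_a but turquoise is not meant. Leave any green look-alike of the trap_b alone.

How it is judged:
On the way, in this order (a step that is already met when the one before it is completed fails the run):
1. A first trap is tried in the gauge: either it slides through the bore, or it is offered to the mouth in line with the bore, rests against it and stops there (((x of trap_b_center in the frame of bore between -0.008 and 0.008 m and y of trap_b_center in the frame of bore between -0.008 and 0.008 m and z of trap_b_center in the frame of bore between -0.1 and 0.01 m and angle between the z axis of trap_b_center and the z axis of bore, either way round below 0.2 rad) or (x of trap_a_center in the frame of bore between -0.012 and 0.012 m and y of trap_a_center in the frame of bore between -0.012 and 0.012 m and z of trap_a_center in the frame of bore between 0.04 and 0.0575 m and angle between the z axis of trap_a_center and the z axis of bore, either way round below 0.25 rad and contact force between trap_a and bore above 0.5 N))), for 0.03 s.
2. The other trap, too, is tried in the gauge in the same way, the first having been cleared from its starting place (((x of trap_b_center in the frame of bore between -0.008 and 0.008 m and y of trap_b_center in the frame of bore between -0.008 and 0.008 m and z of trap_b_center in the frame of bore between -0.1 and 0.01 m and angle between the z axis of trap_b_center and the z axis of bore, either way round below 0.2 rad and distance of trap_a from where it was at the start of the episode above 0.08 m) or (x of trap_a_center in the frame of bore between -0.012 and 0.012 m and y of trap_a_center in the frame of bore between -0.012 and 0.012 m and z of trap_a_center in the frame of bore between 0.04 and 0.0575 m and angle between the z axis of trap_a_center and the z axis of bore, either way round below 0.25 rad and contact force between trap_a and bore above 0.5 N and distance of trap_b from where it was at the start of the episode above 0.08 m))), for 0.03 s.
At the end, for the whole second after the job is handed in: The trap that fits has come out below the bore and lies or leans in the blue catch tray (its centre within the tray's walls and less than 85 mm above the desk); the trap that does not fit stands upright (within 0.1 rad) on the floor of the red tray; both are released and at rest (x of trap_b_center in the frame of gauge between 0.03 and 0.25 m and y of trap_b_center in the frame of gauge between -0.06 and 0.06 m and z of trap_b_center in the frame of gauge below 0.085 m and z of trap_b_center in the frame of bore below -0.07 m and x of trap_a_center in the frame of reject between -0.065 and 0.065 m and y of trap_a_center in the frame of reject between -0.065 and 0.065 m and z of trap_a_center in the frame of reject between 0.055 and 0.072 m and angle between trap_a_center's own z axis and vertical below 0.1 rad and linear speed of each of trap_a, trap_b below 0.02 m/s and angular speed of each of trap_a, trap_b below 0.2 rad/s); the robot touches nothing.
It fails at once if the trap that does not fit is forced against the gauge (over 40 N) (contact force between trap_a and bore above 40 N).
It fails at once if the spool, the handheld radio or the mug is moved by more than 30 mm (distance of any of spool, handheld, mug from where it was at the start of the episode above 0.03 m).
It also fails if it takes over 64 s, if anything falls off the work surface, if the arm or the gripper's body presses on something with over 40 N, if the wrist force passes 120 N, or if a joint passes its speed limit or range.

## Working session

There is one attempt and no reset: what is moved stays moved. The work goes in short steps, Python scripts to look and compute and a shell command to move; the robot and the scene stay as the last step left them, time stands still between calls to the robot, and variables do not carry over. Pictures are saved under pics/ and viewed, at most 10 in all, crops included, and the job is handed in when it is done.

```bash
mkdir -p pics
cat > h.py <<'E'
import numpy as np,cv2
from station import arm
def cal(n):
    c=arm.get_calibration(n);K=np.array([[c['fx'],0,c['cx']],[0,c['fy'],c['cy']],[0,0,1.]]);return c,K,np.array([c['k1'],0,0,0.])
def ray(n,u,v,T=None):
    c,K,d=cal(n);p=cv2.undistortPoints(np.array([[[u,v]]],float),K,d)[0,0]
    T=np.array(c['cam_to_world']) if T is None else T
    return T[:3,3],T[:3,:3]@np.array([p[0],p[1],1])
def atz(n,u,v,z):
    o,r=ray(n,u,v);return (o+r*(z-o[2])/r[2]).round(4)
def proj(n,P):
    c,K,d=cal(n);T=np.linalg.inv(np.array(c['cam_to_world']))
    return cv2.projectPoints(np.array(P,float).reshape(-1,1,3),cv2.Rodrigues(T[:3,:3])[0],T[:3,3],K,d)[0][:,0].round(1)
def tri(obs):
    A=np.zeros((3,3));b=np.zeros(3)
    for n,u,v in obs:
        o,r=ray(n,u,v);r=r/np.linalg.norm(r);M=np.eye(3)-np.outer(r,r);A+=M;b+=M@o
    return np.linalg.solve(A,b).round(4)
def save(n,f,crop=None,s=1):
    im=arm.grab_frame(n)[:,:,::-1]
    if crop: x0,y0,x1,y1=crop;im=im[y0:y1,x0:x1]
    cv2.imwrite('pics/'+f,cv2.resize(im,None,fx=s,fy=s,interpolation=cv2.INTER_CUBIC))
E
python3 - <<'E'
from h import *
for n in('side','top'):
    save(n,n+'0.png');c=cal(n)[0];print(n,c['fx'],c['cx'],c['cy'],c['k1'],np.round(c['cam_to_world'],3).tolist())
print(arm.get_state())
E
```

```text
side 450.4581114331621 313.7545791794698 190.64249404430555 -0.02155886267955312 [[-0.754, -0.308, 0.58, 0.015], [-0.656, 0.364, -0.66, 0.575], [-0.008, -0.879, -0.477, 0.566], [0.0, 0.0, 0.0, 1.0]]
top 436.09155964381847 314.77206679398427 202.2936057626329 -0.06481715017224482 [[-0.012, -0.995, 0.104, 0.46], [-1.0, 0.009, -0.03, -0.034], [0.029, -0.104, -0.994, 1.141], [0.0, 0.0, 0.0, 1.0]]
{'t': 0.1, 'q': array([ 1.54510013e+00,  3.59355397e-01,  1.11398835e-02, -3.06597014e-04,
       -1.22410421e+00, -2.88102888e-01]), 'qd': array([-1.27871359e-03, -3.79297149e-04,  1.91233553e-03,  7.51441465e-04,
        1.15824361e-03,  5.99853552e-05]), 'joint_efforts': array([-1.27491137e-03, -5.84166777e+01,  2.93752170e+01,  7.01548353e+00,
        1.01937188e-02, -5.53920711e-05]), 'eef_pos': array([0.2082319 , 0.64154715, 0.18638621]), 'ee_rot': array([ 3.14005014e+00, -1.56535623e-04, -3.13903360e-01]), 'force': array([ 0.1462227 ,  0.24278366, -0.52934381]), 'moment': array([0.04649483, 0.00713284, 0.00838933]), 'gripper_force': 0.0, 'width': 0.0875937075728667}
```

View pics/side0.png

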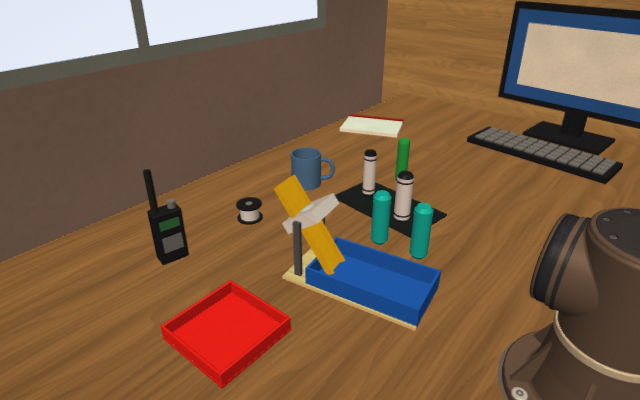

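View pics/top0.png

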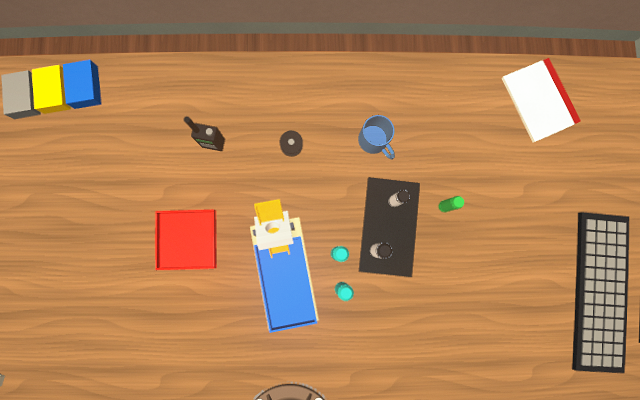

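The side view shows two silver traps with black bands on the mat, at (370,172) and (404,196). In the top view they are at about (400,197) and (381,250). Look-alikes in the top view: turquoise at (340,254) and (345,292), green at (452,204). I choose the two silver ones. The gauge mouth is at about (273,230) and the red tray at (186,240). Next is a close crop to confirm.

Run:
```python
from h import *
save('top','topc.png',(240,170,440,340),4-0.5)
save('side','sidec.png',(260,130,460,330),3)
```

```text
(no output)
```

View pics/topc.png

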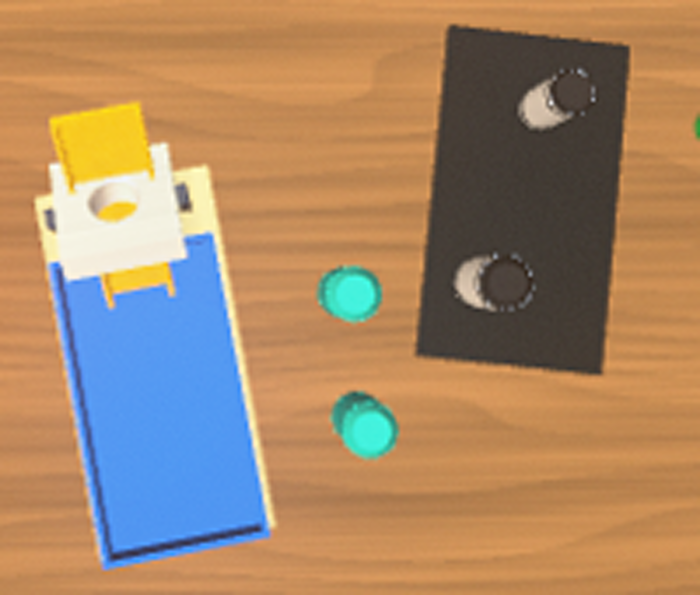

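View pics/sidec.png

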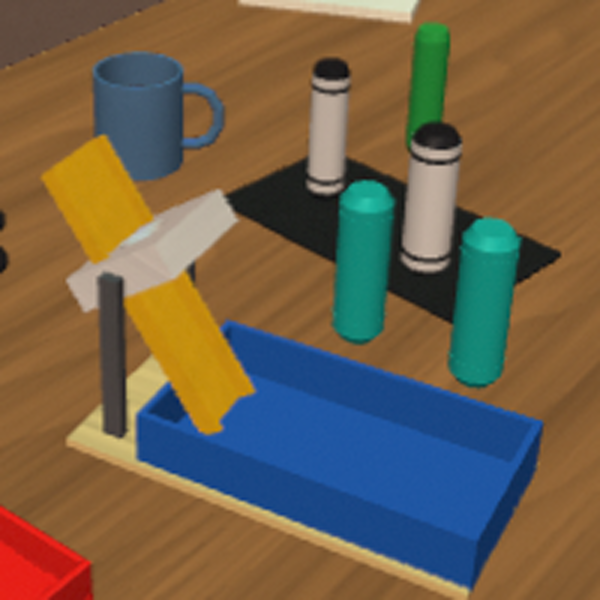

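The crops confirm the two silver, black-capped traps. In `topc` the cap centres are at (572,92) and (506,281), the bore mouth at (114,204), and the tray corners at (102,567), (272,530), (213,235) and (50,265). Turquoise and green are excluded.

Run:
```python
from h import *
t=lambda u,v,z:atz('top',240+u/3.5,170+v/3.5,z)
s=lambda u,v:('side',260+u/3,130+v/3)
T=lambda u,v:('top',240+u/3.5,170+v/3.5)
F=t(572,92,.126);N=t(506,281,.126);print('far',F,'near',N,np.linalg.norm(F-N))
print('tri', tri([T(572,92),s(332,70)]),tri([T(506,281),s(438,136)]))
print('base check',proj('side',[[*F[:2],.006],[*N[:2],.006]]), (260+325/3,130+187/3),(260+425/3,130+263/3))
c=[t(u,v,.042) for u,v in((102,567),(272,530),(213,235),(50,265))]
for p in c:print(p)
print('len',np.linalg.norm(c[1]-c[2]),np.linalg.norm(c[0]-c[3]),np.linalg.norm(c[0]-c[1]))
m=t(114,204,.132);print('mouth',m, 'tri',tri([T(114,204),s(138,238)]))
x=(c[0]+c[1]-c[2]-c[3])[:2];x/=np.linalg.norm(x);ctr=sum(c)[:2]/4
x2=(c[1]-c[2])[:2];print('xdir',x,'yaw',np.degrees(np.arctan2(x[1],x[0])),np.degrees(np.arctan2(x2[1],x2[0])),'mouth from tray',ctr-.14*x)
mc=[t(*p,.006) for p in((449,25),(629,46),(602,374),(416,354))];print('mat',mc)
print('red',[atz('top',*p,.03) for p in((155,210),(215,209),(216,268),(156,270))])
print('mug',atz('top',376,135,.09),'teal',t(354,293,.126),t(370,427,.126))
```

```text
far [ 0.5781 -0.2746  0.126 ] near [ 0.4517 -0.2261  0.126 ] 0.1353854128035956
tri [ 0.5777 -0.2767  0.1202] [ 0.4501 -0.2283  0.1195]
base check [[367.2 194.4]
 [399.8 219.1]] (368.3333333333333, 192.33333333333334) (401.66666666666663, 217.66666666666669)
[0.2536 0.0493 0.042 ]
[ 0.2776 -0.071   0.042 ]
[ 0.4866 -0.0311  0.042 ]
[0.4664 0.0857 0.042 ]
len 0.2127745520498163 0.21589071309345384 0.12267065663800777
mouth [0.5055 0.0338 0.132 ] tri [0.5067 0.0348 0.1301]
xdir [-0.98403002 -0.17800259] yaw -169.7465623839573 -169.1917690596802 mouth from tray [0.5088142  0.03314536]
mat [array([ 0.6439, -0.2107,  0.006 ]), array([ 0.6269, -0.348 ,  0.006 ]), array([ 0.3809, -0.3191,  0.006 ]), array([ 0.3979, -0.1803,  0.006 ])]
red [array([0.5594, 0.341 , 0.03  ]), array([0.5606, 0.1873, 0.03  ]), array([0.4114, 0.1834, 0.03  ]), array([0.4074, 0.3351, 0.03  ])]
mug [ 0.736  -0.2197  0.09  ] teal [ 0.4452 -0.1244  0.126 ] [ 0.3572 -0.1335  0.126 ]
```

```bash
python3 -m crank '[{"dx":0.026,"dy":-0.022,"dz":0.022,"twist":6,"grip":0.5},{"dx":0.052,"dy":-0.044,"dz":0.044,"twist":12,"grip":0.5},{"dx":0.078,"dy":-0.066,"dz":0.066,"twist":18,"grip":0.5},{"dx":0.104,"dy":-0.088,"dz":0.088,"twist":24,"grip":0.5},{"dx":0.13,"dy":-0.11,"dz":0.11,"twist":28.3,"grip":0.5}]' 10
python3 -m crank '[{"dx":0.022,"dy":-0.034,"grip":0.5},{"dx":0.044,"dy":-0.068,"grip":0.5},{"dx":0.066,"dy":-0.102,"grip":0.5},{"dx":0.088,"dy":-0.136,"grip":0.5},{"dx":0.11,"dy":-0.17,"grip":0.5}]'
python3 -c "
from h import *
s=arm.get_state();print(s['q'].round(3),s['eef_pos'],s['ee_rot'])"
```

```text
t: 0.62
eef_pos: [0.3392, 0.5307, 0.2982]
ee_rot: [3.141, 0.0, 0.186]
force: [1.0, 1.2, -0.1]
width: 0.0667
gripper_force: 0.0
[ 1.312  0.237  0.09  -0.    -1.424  0.445] [0.33917731 0.53070446 0.29824277] [3.14145979e+00 1.40674533e-04 1.86117237e-01]invalid input at $[0]: expected keys dx, dy, dz, twist, grip
```

```bash
python3 -m crank '[{"dx":0.022,"dy":-0.034,"dz":0,"twist":0,"grip":0.5},{"dx":0.044,"dy":-0.068,"dz":0,"twist":0,"grip":0.5},{"dx":0.066,"dy":-0.102,"dz":0,"twist":0,"grip":0.5},{"dx":0.088,"dy":-0.136,"dz":0,"twist":0,"grip":0.5},{"dx":0.11,"dy":-0.17,"dz":0,"twist":0,"grip":0.5}]'
python3 -m crank '[{"dx":0,"dy":-0.04,"dz":0,"twist":0,"grip":0.5},{"dx":0,"dy":-0.08,"dz":0,"twist":0,"grip":0.5},{"dx":0,"dy":-0.12,"dz":0,"twist":0,"grip":0.5},{"dx":0,"dy":-0.16,"dz":0,"twist":0,"grip":0.5},{"dx":0,"dy":-0.2,"dz":0,"twist":0,"grip":0.5}]'
python3 -m crank '[{"dx":0,"dy":-0.04,"dz":0,"twist":0,"grip":0.5},{"dx":0,"dy":-0.08,"dz":0,"twist":0,"grip":0.5},{"dx":0,"dy":-0.12,"dz":0,"twist":0,"grip":0.5},{"dx":0,"dy":-0.16,"dz":0,"twist":0,"grip":0.5},{"dx":0,"dy":-0.2,"dz":0,"twist":0,"grip":0.5}]'
python3 -m crank '[{"dx":0,"dy":-0.04,"dz":0,"twist":0,"grip":0.5},{"dx":0,"dy":-0.08,"dz":0,"twist":0,"grip":0.5},{"dx":0,"dy":-0.12,"dz":0,"twist":0,"grip":0.5},{"dx":0.001,"dy":-0.16,"dz":0,"twist":0,"grip":0.5},{"dx":0.002,"dy":-0.187,"dz":0,"twist":0,"grip":0.5}]'
```

```text
t: 1.03
eef_pos: [0.4489, 0.3601, 0.2974]
ee_rot: [-3.141, -0.0, 0.18]
force: [0.9, 1.1, 0.5]
width: 0.0659
gripper_force: 0.0
t: 1.45
eef_pos: [0.4478, 0.16, 0.2973]
ee_rot: [-3.141, -0.0, 0.18]
force: [0.6, 0.1, 0.8]
width: 0.0653
gripper_force: 0.0
t: 1.87
eef_pos: [0.4477, -0.0398, 0.2976]
ee_rot: [-3.141, -0.001, 0.181]
force: [2.0, 0.5, -0.1]
width: 0.0656
gripper_force: 0.0
t: 2.28
eef_pos: [0.4497, -0.2279, 0.2973]
ee_rot: [3.141, 0.0, 0.179]
force: [0.1, 0.7, -0.5]
width: 0.0657
gripper_force: 0.0
```

```bash
python3 -m crank '[{"dx":0,"dy":0,"dz":-0.04,"twist":0,"grip":0.5},{"dx":0,"dy":0,"dz":-0.08,"twist":0,"grip":0.5},{"dx":0,"dy":0,"dz":-0.12,"twist":0,"grip":0.5},{"dx":0,"dy":0,"dz":-0.155,"twist":0,"grip":0.5},{"dx":0.001,"dy":0,"dz":-0.175,"twist":0,"grip":0.5}]'
python3 -m crank '[{"dx":0,"dy":0,"dz":-0.016,"twist":0,"grip":0.5},{"dx":0,"dy":0,"dz":-0.033,"twist":0,"grip":0.5},{"dx":0,"dy":0,"dz":-0.033,"twist":0,"grip":0.2},{"dx":0,"dy":0,"dz":-0.033,"twist":0,"grip":-0.1},{"dx":0,"dy":0,"dz":-0.033,"twist":0,"grip":-1}]' 10
python3 -m crank '[{"dx":0,"dy":0,"dz":0,"twist":0,"grip":-1},{"dx":0,"dy":0,"dz":0,"twist":0,"grip":-1},{"dx":0,"dy":0,"dz":0,"twist":0,"grip":-1},{"dx":0,"dy":0,"dz":0,"twist":0,"grip":-1},{"dx":0,"dy":0,"dz":0,"twist":0,"grip":-1}]' 10
```

```text
t: 2.7
eef_pos: [0.4486, -0.2246, 0.1183]
ee_rot: [-3.139, 0.004, 0.179]
force: [-0.6, -0.5, -0.6]
width: 0.0656
gripper_force: 0.0
t: 3.12
eef_pos: [0.452, -0.2252, 0.0902]
ee_rot: [3.141, -0.001, 0.18]
force: [0.2, -0.2, 0.2]
width: 0.0511
gripper_force: 0.0
t: 3.53
eef_pos: [0.4515, -0.225, 0.0896]
ee_rot: [3.141, -0.001, 0.18]
force: [-0.9, 0.4, 0.0]
width: 0.0181
gripper_force: 0.0
```

Run:
```python
from h import *
save('side','s2.png',(260,70,460,270),3)
```

```text
(no output)
```

View pics/s2.png

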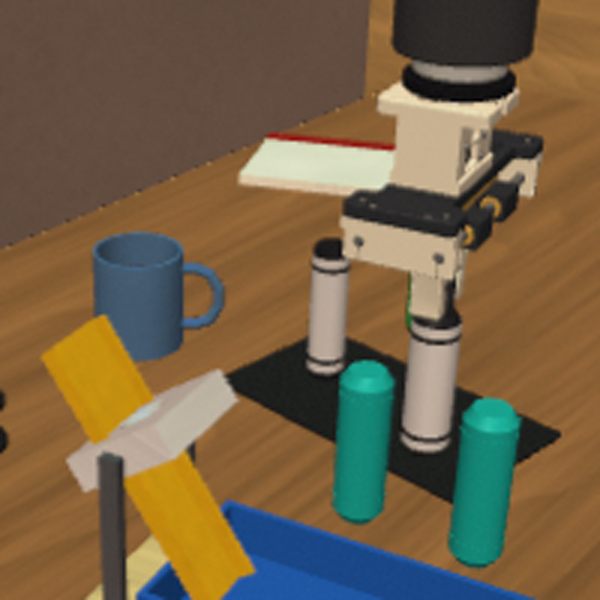

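Run:
```python
from h import *
s=arm.get_state();p=s['eef_pos'];print(s['width'],s['gripper_force'])
f=lambda P:((proj('side',P)-[260,70])*3).round(0).tolist()
print(f([p,p+[0,0,.036],p+[0,0,.066],[.4517,-.2261,.126],[.4517,-.2261,.006]]))
im=arm.grab_frame('wrist')[:,:,::-1];a=cv2.resize(im,(480,300))
im=arm.grab_frame('top')[170:290,330:460,::-1];b=cv2.resize(im,(325,300),interpolation=cv2.INTER_CUBIC)
cv2.imwrite('pics/w2.png',np.hstack([a,b]))
```

```text
0.014118914120630474 0.0
[[428.0, 353.0], [432.0, 310.0], [436.0, 273.0], [433.0, 309.0], [419.0, 447.0]]
```

View pics/w2.png

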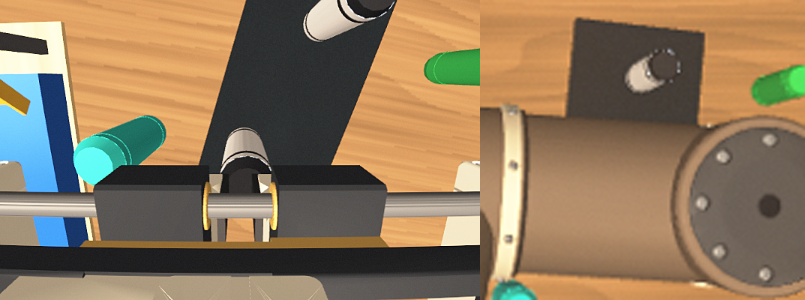

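Run:
```python
from h import *
c,K,d=cal('wrist');T=np.linalg.inv(np.array(c['tool_from_camera']));print(np.round(c['tool_from_camera'],3).tolist())
P=[[0,s*w,z] for z in(-.06,-.036,-.019,0) for w in(.007,.017) for s in(-1,1)]+[[0,0,-.036]]
q=cv2.projectPoints(np.array(P),cv2.Rodrigues(T[:3,:3])[0],T[:3,3],K,d)[0][:,0]*.75
for a,b in zip(P,q):print(a,b.round())
s=arm.get_state();print(s['width'],s['gripper_force'],s['eef_pos'],s['t'])
im=arm.grab_frame('wrist')[180:320,220:440,::-1];cv2.imwrite('pics/w3.png',cv2.resize(im,None,fx=3.5,fy=3.5,interpolation=cv2.INTER_CUBIC))
```

```text
[[0.001, -0.968, -0.252, 0.068], [1.0, 0.001, 0.0, 0.0], [-0.0, -0.252, 0.968, -0.199], [0.0, 0.0, 0.0, 1.0]]
[0, -0.007, -0.06] [227. 202.]
[0, 0.007, -0.06] [252. 202.]
[0, -0.017, -0.06] [209. 202.]
[0, 0.017, -0.06] [270. 202.]
[0, -0.007, -0.036] [229. 185.]
[0, 0.007, -0.036] [250. 185.]
[0, -0.017, -0.036] [213. 185.]
[0, 0.017, -0.036] [266. 185.]
[0, -0.007, -0.019] [230. 176.]
[0, 0.007, -0.019] [250. 176.]
[0, -0.017, -0.019] [216. 176.]
[0, 0.017, -0.019] [264. 176.]
[0, -0.007, 0] [231. 167.]
[0, 0.007, 0] [249. 167.]
[0, -0.017, 0] [218. 167.]
[0, 0.017, 0] [262. 167.]
[0, 0, -0.036] [240. 185.]
0.005948268459359635 0.0 [ 0.45140961 -0.22498361  0.08936285] 3.6833
```

View pics/w3.png

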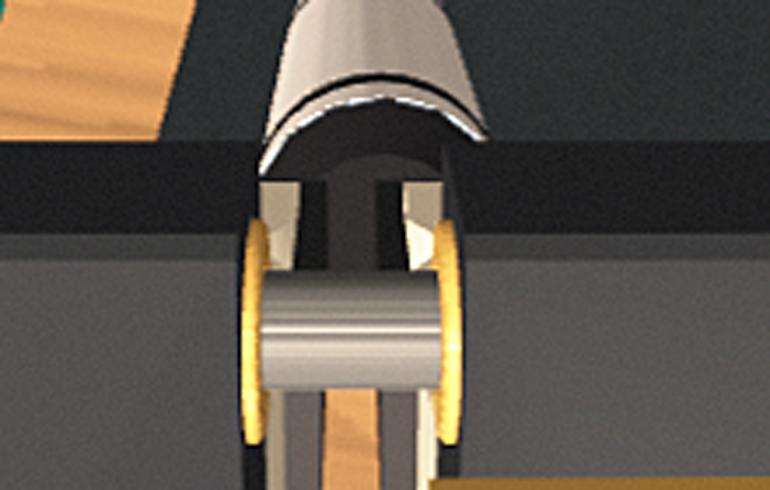

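The crop shows the closed fingers at (300–400,180–265) with the cap at (375,170). They cut straight into the cap with no resistance and no grip force. I'll let them close fully and read the numbers.

```bash
python3 -m crank '[{"dx":0,"dy":0,"dz":0,"twist":0,"grip":-1},{"dx":0,"dy":0,"dz":0,"twist":0,"grip":-1},{"dx":0,"dy":0,"dz":0,"twist":0,"grip":-1},{"dx":0,"dy":0,"dz":0,"twist":0,"grip":-1},{"dx":0,"dy":0,"dz":0,"twist":0,"grip":-1}]' 10
python3 - <<'E'
from h import *
s=arm.get_state();print(s['moment'],s['joint_efforts'].round(2))
save('side','s3.png',(350,120,450,240),5)
E
```

```text
t: 4.15
eef_pos: [0.4514, -0.225, 0.0892]
ee_rot: [3.142, -0.0, 0.18]
force: [0.5, 0.2, -0.3]
width: 0.0005
gripper_force: 0.0
[-0.00626509 -0.04647902 -0.01903884] [  0.   -38.47  24.64   5.76   0.07   0.  ]
```

View pics/s3.png

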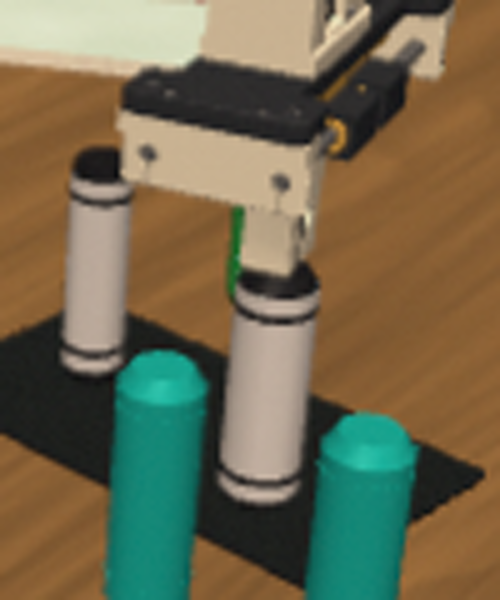

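The picture shows the fingers shut to 0.5 mm inside the near trap, at (270,270). The trap stands unmoved and nothing is felt, so there was no contact at that height. I'll open, go lower and try again.

```bash
python3 -m crank '[{"dx":0,"dy":0,"dz":0,"twist":0,"grip":0.5},{"dx":0,"dy":0,"dz":0,"twist":0,"grip":0.5},{"dx":0,"dy":0,"dz":0,"twist":0,"grip":0.5},{"dx":0,"dy":0,"dz":0,"twist":0,"grip":0.5},{"dx":0,"dy":0,"dz":0,"twist":0,"grip":0.5}]' 10
python3 -m crank '[{"dx":0,"dy":0,"dz":0,"twist":0,"grip":0.5},{"dx":0,"dy":0,"dz":0,"twist":0,"grip":0.5},{"dx":0,"dy":0,"dz":0,"twist":0,"grip":0.5},{"dx":0,"dy":0,"dz":-0.01,"twist":0,"grip":0.5},{"dx":0,"dy":0,"dz":-0.022,"twist":0,"grip":0.5}]' 10
python3 -m crank '[{"dx":0,"dy":0,"dz":0,"twist":0,"grip":0.2},{"dx":0,"dy":0,"dz":0,"twist":0,"grip":0},{"dx":0,"dy":0,"dz":0,"twist":0,"grip":-0.2},{"dx":0,"dy":0,"dz":0,"twist":0,"grip":-0.3},{"dx":0,"dy":0,"dz":0,"twist":0,"grip":-0.4}]' 15
python3 -m crank '[{"dx":0,"dy":0,"dz":0,"twist":0,"grip":-0.4},{"dx":0,"dy":0,"dz":0,"twist":0,"grip":-0.4},{"dx":0,"dy":0,"dz":0,"twist":0,"grip":-0.4},{"dx":0,"dy":0,"dz":0,"twist":0,"grip":-0.4},{"dx":0,"dy":0,"dz":0,"twist":0,"grip":-0.4}]' 15
```

```text
t: 4.62
eef_pos: [0.4513, -0.225, 0.0892]
ee_rot: [3.142, 0.0, 0.18]
force: [0.3, -0.2, 0.1]
width: 0.0283
gripper_force: 0.0
t: 5.03
eef_pos: [0.4521, -0.2251, 0.0673]
ee_rot: [3.141, -0.002, 0.18]
force: [0.5, -0.8, 0.4]
width: 0.0616
gripper_force: 0.0
t: 5.45
eef_pos: [0.4518, -0.2251, 0.0677]
ee_rot: [3.141, -0.001, 0.18]
force: [-0.8, 0.5, 0.6]
width: 0.0379
gripper_force: 0.1
t: 5.87
eef_pos: [0.4518, -0.2252, 0.0677]
ee_rot: [3.141, -0.001, 0.18]
force: [-1.3, -0.9, 4.4]
width: 0.0366
gripper_force: 15.0
```

```bash
python3 -m crank '[{"dx":0,"dy":0,"dz":0.005,"twist":0,"grip":-0.4},{"dx":0,"dy":0,"dz":0.01,"twist":0,"grip":-0.4},{"dx":0,"dy":0,"dz":0.015,"twist":0,"grip":-0.4},{"dx":0,"dy":0,"dz":0.02,"twist":0,"grip":-0.4},{"dx":0,"dy":0,"dz":0.02,"twist":0,"grip":-0.4}]' 15
python3 - <<'E'
from h import *
im=arm.grab_frame('side')[100:250,340:450,::-1];a=cv2.resize(im,(385,525),interpolation=cv2.INTER_CUBIC)
im=arm.grab_frame('wrist')[120:320,220:440,::-1];b=cv2.resize(im,(415,525),interpolation=cv2.INTER_CUBIC)
cv2.imwrite('pics/s4.png',np.hstack([a,b]))
E
```

```text
t: 6.28
eef_pos: [0.4519, -0.225, 0.0884]
ee_rot: [3.141, -0.001, 0.18]
force: [0.7, 0.3, -1.8]
width: 0.0364
gripper_force: 14.9
```

View pics/s4.png

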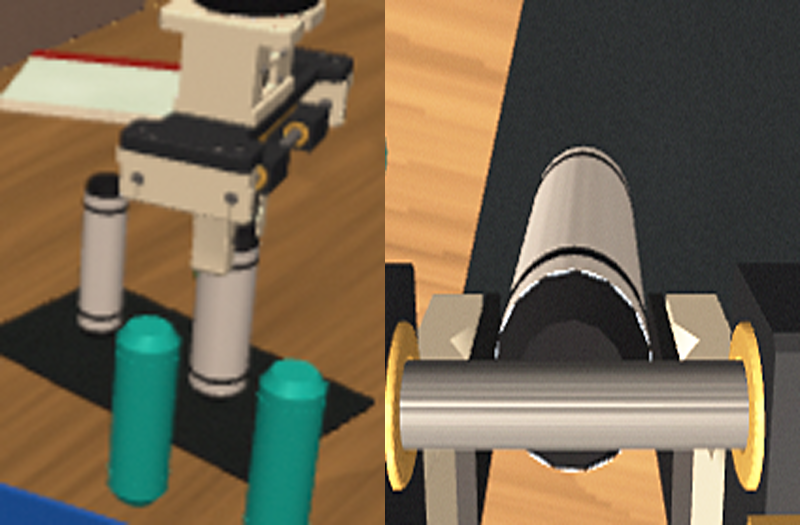

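The picture shows the trap held in the pads at about (215,270) left and lifted off the mat, 36.4 mm across, so it is probably too thick for the bore. I want the grip a little higher to clear the trough, so I'll set it down and regrip 8 mm up.

```bash
python3 -m crank '[{"dx":0,"dy":0,"dz":-0.008,"twist":0,"grip":-0.4},{"dx":0,"dy":0,"dz":-0.015,"twist":0,"grip":-0.4},{"dx":0,"dy":0,"dz":-0.02,"twist":0,"grip":-0.4},{"dx":0,"dy":0,"dz":-0.02,"twist":0,"grip":0},{"dx":0,"dy":0,"dz":-0.02,"twist":0,"grip":0.1}]' 15
python3 -m crank '[{"dx":0,"dy":0,"dz":0,"twist":0,"grip":0.1},{"dx":0,"dy":0,"dz":0.004,"twist":0,"grip":0.1},{"dx":0,"dy":0,"dz":0.008,"twist":0,"grip":0.1},{"dx":0,"dy":0,"dz":0.008,"twist":0,"grip":-0.2},{"dx":0,"dy":0,"dz":0.008,"twist":0,"grip":-0.4}]' 10
python3 -m crank '[{"dx":0,"dy":0,"dz":0,"twist":0,"grip":-0.4},{"dx":0,"dy":0,"dz":0,"twist":0,"grip":-0.4},{"dx":0,"dy":0,"dz":0,"twist":0,"grip":-0.4},{"dx":0,"dy":0,"dz":0,"twist":0,"grip":-0.4},{"dx":0,"dy":0,"dz":0,"twist":0,"grip":-0.4}]' 10
```

```text
t: 6.8
eef_pos: [0.4512, -0.225, 0.0666]
ee_rot: [-3.142, 0.001, 0.18]
force: [1.0, -0.6, -0.6]
width: 0.0445
gripper_force: 0.0
t: 7.22
eef_pos: [0.4518, -0.225, 0.0758]
ee_rot: [3.141, -0.001, 0.18]
force: [-0.1, 0.0, 0.2]
width: 0.04
gripper_force: 0.1
t: 7.63
eef_pos: [0.4517, -0.2251, 0.0755]
ee_rot: [3.141, -0.0, 0.18]
force: [0.3, -0.1, 3.6]
width: 0.0358
gripper_force: 10.0
```

```bash
python3 -m crank '[{"dx":0,"dy":0,"dz":0.02,"twist":0,"grip":-0.4},{"dx":0,"dy":0,"dz":0.06,"twist":0,"grip":-0.4},{"dx":0,"dy":0,"dz":0.1,"twist":0,"grip":-0.4},{"dx":0,"dy":0,"dz":0.14,"twist":0,"grip":-0.4},{"dx":0,"dy":0,"dz":0.18,"twist":0,"grip":-0.4}]' 10
python3 -m crank '[{"dx":0.005,"dy":0.02,"dz":0.02,"twist":0,"grip":-0.4},{"dx":0.015,"dy":0.055,"dz":0.03,"twist":0,"grip":-0.4},{"dx":0.025,"dy":0.09,"dz":0.03,"twist":0,"grip":-0.4},{"dx":0.035,"dy":0.125,"dz":0.03,"twist":0,"grip":-0.4},{"dx":0.04,"dy":0.16,"dz":0.03,"twist":0,"grip":-0.4}]'
python3 -m crank '[{"dx":0.008,"dy":0.035,"dz":0,"twist":0,"grip":-0.4},{"dx":0.015,"dy":0.065,"dz":0,"twist":0,"grip":-0.4},{"dx":0.022,"dy":0.09,"dz":0,"twist":0,"grip":-0.4},{"dx":0.026,"dy":0.1,"dz":0,"twist":0,"grip":-0.4},{"dx":0.026,"dy":0.1007,"dz":0,"twist":0,"grip":-0.4}]'
python3 -m crank '[{"dx":0,"dy":0,"dz":-0.02,"twist":0,"grip":-0.4},{"dx":0,"dy":0,"dz":-0.04,"twist":0,"grip":-0.4},{"dx":0,"dy":0,"dz":-0.055,"twist":0,"grip":-0.4},{"dx":0,"dy":0,"dz":-0.06,"twist":0,"grip":-0.4},{"dx":0,"dy":0,"dz":-0.06,"twist":0,"grip":-0.4}]' 10
```

```text
t: 8.05
eef_pos: [0.4502, -0.2245, 0.2562]
ee_rot: [-3.14, 0.002, 0.18]
force: [0.9, 0.7, -3.2]
width: 0.0363
gripper_force: 10.0
t: 8.47
eef_pos: [0.4911, -0.0632, 0.2844]
ee_rot: [-3.141, 0.001, 0.179]
force: [1.3, -0.0, -3.3]
width: 0.0358
gripper_force: 10.0
t: 8.88
eef_pos: [0.5173, 0.0378, 0.2838]
ee_rot: [-3.141, 0.002, 0.182]
force: [0.2, -0.6, -3.6]
width: 0.0361
gripper_force: 10.0
t: 9.3
eef_pos: [0.516, 0.0347, 0.2236]
ee_rot: [3.141, 0.004, 0.179]
force: [0.3, -0.3, -2.5]
width: 0.0359
gripper_force: 10.0
```

```bash
python3 -m crank '[{"dx":0.009,"dy":0.0016,"dz":-0.006,"twist":0,"grip":-0.4},{"dx":0.018,"dy":0.0032,"dz":-0.012,"twist":0,"grip":-0.4},{"dx":0.026,"dy":0.0048,"dz":-0.018,"twist":0,"grip":-0.4},{"dx":0.034,"dy":0.0064,"dz":-0.025,"twist":0,"grip":-0.4},{"dx":0.0433,"dy":0.008,"dz":-0.032,"twist":0,"grip":-0.4}]' 8
python3 -m crank '[{"dx":0,"dy":0,"dz":0,"twist":0,"grip":-0.4},{"dx":0,"dy":0,"dz":0,"twist":0,"grip":-0.4},{"dx":-0.0006,"dy":-0.0001,"dz":-0.0008,"twist":0,"grip":-0.4},{"dx":-0.0015,"dy":-0.0003,"dz":-0.002,"twist":0,"grip":-0.4},{"dx":-0.003,"dy":-0.0006,"dz":-0.004,"twist":0,"grip":-0.4}]' 8
python3 - <<'E'
from h import *
im=arm.grab_frame('side')[130:270,255:375,::-1];a=cv2.resize(im,(480,560),interpolation=cv2.INTER_CUBIC)
im=arm.grab_frame('wrist')[0:400,120:520,::-1];b=cv2.resize(im,(310,310))
o=np.zeros((560,790,3),np.uint8);o[:,:480]=a;o[:310,480:]=b;cv2.imwrite('pics/s5.png',o)
E
```

```text
t: 9.72
eef_pos: [0.5616, 0.0438, 0.1927]
ee_rot: [-3.142, -0.0, 0.18]
force: [-0.6, -0.7, -2.2]
width: 0.0364
gripper_force: 8.0
t: 10.13
eef_pos: [0.5578, 0.0432, 0.1898]
ee_rot: [-3.141, -0.001, 0.18]
force: [0.3, -0.0, -1.4]
width: 0.0363
gripper_force: 8.0
```

View pics/s5.png

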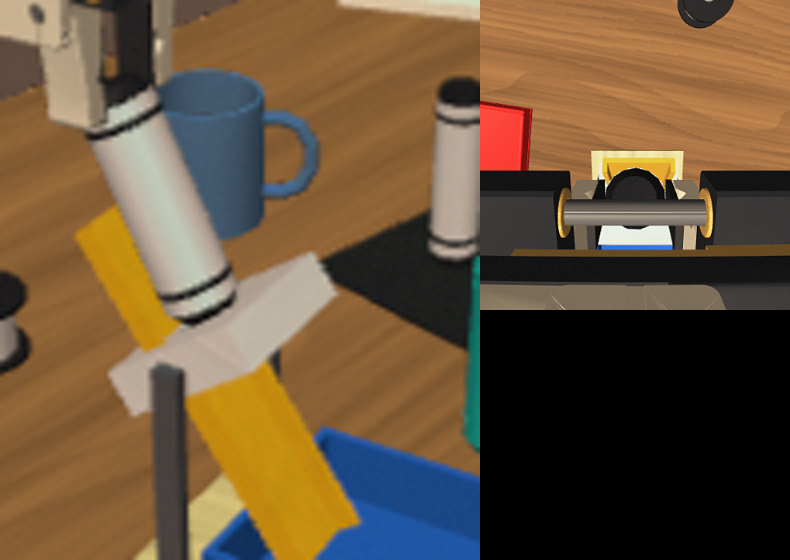

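The trap is tilted in the trough above the bore. Its lower end is at (205,318), the lower band at (197,283) and the upper band at (122,115). I'll compare those with the predicted line.

```bash
cat >> h.py <<'E'
M=np.array([.506,.0335,.132]);U=np.array([-.984,-.178,0]);Z=np.array([0,0,1.])
def gp(x,y,z): return M*[1,1,0]+U*x+np.array([.178,-.984,0])*y+Z*z
def axis(p,g,deg): # bottom, top of trap for TCP p, grip dist g from bottom, tilt deg
    a=np.radians(deg);d=-U*np.sin(a)+Z*np.cos(a);G=np.array(p)+Z*.019
    return G-d*g,d
def bore(P):
    P=np.array(P)-M;zb=-U*np.sin(np.radians(35))+Z*np.cos(np.radians(35));yb=np.array([.178,-.984,0]);xb=np.cross(yb,zb)
    return np.array([P@xb,P@yb,P@zb]).round(4)
E
python3 - <<'E'
from h import *
p=arm.get_state()['eef_pos']
for deg in(25,30,35,40):
    b,d=axis(p,.0885,deg);print(deg,bore(b),((proj('side',[b,b+d*.01,b+d*.110])-[255,130])*4).round().tolist())
print(((proj('side',[M,gp(0,.04,.132),gp(0,-.04,.132)])-[255,130])*4).round().tolist())
E
```

```text
25 [-0.0142 -0.0003  0.0053] [[184.0, 313.0], [176.0, 294.0], [94.0, 101.0]]
30 [-0.0065 -0.0003  0.0043] [[196.0, 310.0], [186.0, 292.0], [91.0, 102.0]]
35 [ 0.0012 -0.0003  0.0039] [[207.0, 306.0], [196.0, 288.0], [88.0, 103.0]]
40 [ 0.0089 -0.0003  0.0043] [[218.0, 300.0], [206.0, 283.0], [85.0, 105.0]]
[[210.0, 314.0], [253.0, 277.0], [164.0, 352.0]]
```

Run:
```python
from h import *
for xy,obs in(((.447,-.197),(400,177.1)),((.5528,.0708),(273.75,161.2))):
    for z in np.arange(.08,.26,.02):
        q=proj('side',[[*xy,z]])[0]
        if abs(q[1]-obs[1])<25:print(round(z,3),q,obs)
p=np.array([.5578,.0432,.1898])
for h in(.03,.04,.05):
  for deg in(25,30,35):
    a=np.radians(deg);d=-U*np.sin(a)+Z*np.cos(a);b=p+Z*h-d*(.0695+h);print(h,deg,bore(b),bore(b+.06*d),((proj('side',[b,b+d*.015,b+d*.105])-[255,130])*4).round().tolist())
print('obs low (197,284) up (125,115)')
```

```text
0.08 [397.4 196.7] (400, 177.1)
0.1 [398.1 188.7] (400, 177.1)
0.12 [398.9 180.5] (400, 177.1)
0.14 [399.7 172.2] (400, 177.1)
0.16 [400.4 163.7] (400, 177.1)
0.18 [401.2 155.1] (400, 177.1)
0.18 [274.6 185.4] (273.75, 161.2)
0.2 [274.1 175.7] (273.75, 161.2)
0.22 [273.5 165.8] (273.75, 161.2)
0.24 [273.  155.6] (273.75, 161.2)
0.03 25 [-0.0101 -0.0003  0.0042] [ 0.0003 -0.0003  0.0632] [[190.0, 312.0], [178.0, 284.0], [105.0, 110.0]]
0.03 30 [-0.0015 -0.0003  0.003 ] [ 0.0037 -0.0003  0.0628] [[204.0, 309.0], [190.0, 281.0], [104.0, 110.0]]
0.03 35 [ 0.0072 -0.0003  0.0026] [ 0.0072 -0.0003  0.0626] [[217.0, 304.0], [201.0, 277.0], [103.0, 110.0]]
0.04 25 [-0.0061 -0.0003  0.0025] [ 0.0043 -0.0003  0.0616] [[198.0, 313.0], [186.0, 285.0], [112.0, 110.0]]
0.04 30 [ 0.0034 -0.0003  0.0013] [ 0.0086 -0.0003  0.061 ] [[213.0, 310.0], [199.0, 282.0], [113.0, 110.0]]
0.04 35 [ 0.0129 -0.0003  0.0008] [ 0.0129 -0.0003  0.0608] [[228.0, 304.0], [212.0, 277.0], [113.0, 110.0]]
0.05 25 [-0.0021 -0.0003  0.0008] [ 0.0083 -0.0003  0.0599] [[206.0, 314.0], [194.0, 285.0], [120.0, 110.0]]
0.05 30 [ 0.0082 -0.0003 -0.0005] [ 0.0135 -0.0003  0.0593] [[222.0, 310.0], [208.0, 282.0], [122.0, 109.0]]
0.05 35 [ 0.0187 -0.0003 -0.001 ] [ 0.0187 -0.0003  0.059 ] [[238.0, 304.0], [222.0, 276.0], [124.0, 108.0]]
obs low (197,284) up (125,115)
```

Both pictures agree that the fingertips sit about 40 mm higher than the reported TCP z, while x and y agree. That explains the first closing in the air above the trap. From here I use tip = eef_pos + 0.040 in z. The trap now leans about 26° with its end at the mouth, so I'll lay it flat in the trough, ease it down, then release it.

```bash
python3 -m crank '[{"dx":0.002,"dy":0.0004,"dz":-0.0016,"twist":0,"grip":-0.4},{"dx":0.004,"dy":0.0008,"dz":-0.0032,"twist":0,"grip":-0.4},{"dx":0.006,"dy":0.0012,"dz":-0.0048,"twist":0,"grip":-0.4},{"dx":0.008,"dy":0.0016,"dz":-0.0064,"twist":0,"grip":-0.4},{"dx":0.01,"dy":0.002,"dz":-0.0075,"twist":0,"grip":-0.4}]' 8
python3 -m crank '[{"dx":0,"dy":0,"dz":0,"twist":0,"grip":-0.4},{"dx":-0.0006,"dy":-0.0001,"dz":-0.0008,"twist":0,"grip":-0.4},{"dx":-0.0012,"dy":-0.0002,"dz":-0.0016,"twist":0,"grip":-0.4},{"dx":-0.0018,"dy":-0.0003,"dz":-0.0025,"twist":0,"grip":-0.4},{"dx":-0.0025,"dy":-0.0005,"dz":-0.0035,"twist":0,"grip":-0.4}]' 8
python3 -c "
from h import *
im=arm.grab_frame('side');cv2.imwrite('pics/n1.png',im[:,:,::-1])
c=im[130:270,255:375].astype(int);m=(c.max(2)<60)
for y in range(14,90,3): print(y, ''.join('#' if c[y,x].max()<60 else ('o' if c[y,x].min()>120 else ('y' if c[y,x,0]-c[y,x,2]>110 else '.')) for x in range(15,70)))
"
```

```text
t: 10.65
eef_pos: [0.5679, 0.0451, 0.1814]
ee_rot: [3.142, 0.0, 0.18]
force: [-0.1, 0.3, -1.5]
width: 0.0359
gripper_force: 8.0
t: 11.07
eef_pos: [0.5662, 0.0449, 0.1791]
ee_rot: [-3.141, -0.003, 0.18]
force: [2.3, 1.2, 3.5]
width: 0.0361
gripper_force: 8.0
14 o..........########.oo.................................
17 o..........########.oo.................................
20 oo.........########....................................
23 oo.........#########...................................
26 ooo....#########ooo....................................
29 ooo.....###.ooooooo..#.................................
32 ooo.....ooooooo..#.oooo................................
35 oooo....oo..#..ooooooooo...............................
38 ....####.ooooooooooooooooo.............................
41 ......oooooooooooooooooooooo...........................
44 ........ooooooooooooooooooooo..........................
47 ..........ooooooooooooooooooooo........................
50 ............ooooooooooooooooooooo......................
53 ..........yy.ooooooooooooooooooooo.....................
56 ......yyyyyyyy.ooooooooooooooooooooo...................
59 ...yyyyyyyyyyyy..ooooooooooooooooooooo.................
62 .....yyyyyyyyyyyy..ooooooooooooooooooooo...............
65 .......yyyyyyyyyyyy.ooooooooooooooooooooo..............
68 .........yyyyyyyyyyy..ooooooooooooooooooo.........ooooo
71 ...........yyyyyyyyyyy..oooooooooooooo..#.ooooooooooooo
74 ............yyyyyyyyyyyy.oooooooo..#..ooooooooooooooooo
77 ..............yyyyyyyyyyy..####.ooooooooooooooooooooooo
80 ................yyyyyyyyyyy..oooooo.ooooooooooooooooooo
83 ..................yyyyyyyyyyooooooooooooooooooooooooooo
86 ....................yyyyy.ooooooooooooooooooooooooooooo
89 .................ooooooooooooooooooooooooooooooooooo.##
```

```bash
python3 -m crank '[{"dx":0,"dy":0,"dz":0,"twist":0,"grip":-0.1},{"dx":0,"dy":0,"dz":0,"twist":0,"grip":0.1},{"dx":0,"dy":0,"dz":0,"twist":0,"grip":0.3},{"dx":0,"dy":0,"dz":0,"twist":0,"grip":0.3},{"dx":0,"dy":0,"dz":0,"twist":0,"grip":0.3}]' 8
python3 - <<'E'
from h import *
im=arm.grab_frame('side');cv2.imwrite('pics/n2.png',im[:,:,::-1])
c=im[130:270,255:375].astype(int)
for y in range(26,92,3): print(y, ''.join('#' if c[y,x].max()<60 else ('o' if c[y,x].min()>120 else ('y' if c[y,x,0]-c[y,x,2]>110 else '.')) for x in range(15,70)))
zb=-U*np.sin(np.radians(35))+Z*np.cos(np.radians(35))
for s in(0,-.006,-.02): print(s,(proj('side',[M+zb*(s+.015),M+zb*(s+.105)])-[270,130]).tolist())
E
```

```text
t: 11.53
eef_pos: [0.565, 0.0445, 0.1781]
ee_rot: [3.142, 0.0, 0.18]
force: [0.4, 0.3, 1.1]
width: 0.0557
gripper_force: 0.0
26 ....#..#######.o.....#.................................
29 .....####.ooooooo......................................
32 o.....oooooooo.##.oo...................................
35 o....oooo..#.ooooooooo.................................
38 o...###..ooooooooooooooo...............................
41 .....ooooooooooooooooooooo.............................
44 ......oooooooooooooooooooooo...........................
47 ........oooooooooooooooooooooo.........................
50 ..........oooooooooooooooooooooo.......................
53 ............ooooooooooooooooooooo......................
56 ......yyyyyy..ooooooooooooooooooooo....................
59 ...yyyyyyyyyyy..ooooooooooooooooooooo..................
62 .....yyyyyyyyyyy..ooooooooooooooooooooo................
65 .......yyyyyyyyyyy.oooooooooooooooooooooo..............
68 .........yyyyyyyyyyy.oooooooooooooooooooo.#.......ooooo
71 ...........yyyyyyyyyyy.oooooooooooooo..#.oooooooooooooo
74 ............yyyyyyyyyyyy.oooooooo.##.ooooooo.oooooooooo
77 ..............yyyyyyyyyyy..####.oooooooo.oooooooooooooo
80 ................yyyyyyyyyyy..oooooo.ooooooooooooooooooo
83 ..................yyyyyyyyyyooooooooooooooooooooooooooo
86 ....................yyyyy.ooooooooooooooooooooooooooooo
89 .................ooooooooooooooooooooooooooooooooooo.##
0 [[33.5, 71.6], [9.100000000000023, 30.19999999999999]]
-0.006 [[35.10000000000002, 74.30000000000001], [10.800000000000011, 33.0]]
-0.02 [[38.80000000000001, 80.6], [14.600000000000023, 39.5]]
```

It stopped about 6 mm in, with the lower band at crop (35,74), so this is the trap that does not fit. I'll regrip it lower and lift it out along the axis.

```bash
python3 -m crank '[{"dx":-0.001,"dy":0,"dz":-0.007,"twist":0,"grip":0.3},{"dx":-0.003,"dy":-0.0007,"dz":-0.014,"twist":0,"grip":0.3},{"dx":-0.0045,"dy":-0.001,"dz":-0.021,"twist":0,"grip":0.3},{"dx":-0.006,"dy":-0.0014,"dz":-0.028,"twist":0,"grip":0.3},{"dx":-0.006,"dy":-0.0014,"dz":-0.028,"twist":0,"grip":0}]' 12
python3 -m crank '[{"dx":0,"dy":0,"dz":0,"twist":0,"grip":-0.2},{"dx":0,"dy":0,"dz":0,"twist":0,"grip":-0.4},{"dx":0,"dy":0,"dz":0,"twist":0,"grip":-0.4},{"dx":0,"dy":0,"dz":0,"twist":0,"grip":-0.4},{"dx":0,"dy":0,"dz":0,"twist":0,"grip":-0.4}]' 12
```

```text
t: 12.0
eef_pos: [0.5576, 0.0428, 0.1481]
ee_rot: [3.141, 0.003, 0.18]
force: [-0.0, 0.2, -0.0]
width: 0.0538
gripper_force: 0.0
t: 12.42
eef_pos: [0.5595, 0.0431, 0.1506]
ee_rot: [3.141, -0.001, 0.18]
force: [1.5, -0.6, 0.0]
width: 0.0369
gripper_force: 11.8
```

```bash
python3 -m crank '[{"dx":0.006,"dy":0.001,"dz":0.009,"twist":0,"grip":-0.4},{"dx":0.015,"dy":0.0027,"dz":0.022,"twist":0,"grip":-0.4},{"dx":0.025,"dy":0.0045,"dz":0.036,"twist":0,"grip":-0.4},{"dx":0.035,"dy":0.0063,"dz":0.051,"twist":0,"grip":-0.4},{"dx":0.045,"dy":0.008,"dz":0.0655,"twist":0,"grip":-0.4}]' 12
python3 -m crank '[{"dx":0,"dy":0,"dz":0.025,"twist":0,"grip":-0.4},{"dx":0,"dy":0.01,"dz":0.045,"twist":0,"grip":-0.4},{"dx":-0.01,"dy":0.045,"dz":0.045,"twist":0,"grip":-0.4},{"dx":-0.02,"dy":0.08,"dz":0.045,"twist":0,"grip":-0.4},{"dx":-0.03,"dy":0.115,"dz":0.045,"twist":0,"grip":-0.4}]'
python3 -m crank '[{"dx":-0.01,"dy":0.035,"dz":0,"twist":0,"grip":-0.4},{"dx":-0.02,"dy":0.07,"dz":0,"twist":0,"grip":-0.4},{"dx":-0.025,"dy":0.095,"dz":0,"twist":0,"grip":-0.4},{"dx":-0.03,"dy":0.107,"dz":0,"twist":0,"grip":-0.4},{"dx":-0.03,"dy":0.107,"dz":0,"twist":0,"grip":-0.4}]'
python3 - <<'E'
from h import *
im=arm.grab_frame('side');cv2.imwrite('pics/n3.png',im[:,:,::-1])
p=arm.get_state()['eef_pos'];G=p+Z*.059
for deg in(0,20,35):
    a=np.radians(deg);d=-U*np.sin(a)+Z*np.cos(a);print(deg,proj('side',[G-d*.1,G-d*.085,G]).tolist())
x0,y0=proj('side',[G-Z*.06])[0].astype(int)
c=im.astype(int)
print(x0-35,y0-40)
for y in range(y0-40,y0+50,3): print(y, ''.join('#' if c[y,x].max()<60 else ('o' if c[y,x].min()>120 else ('r' if c[y,x,0]-c[y,x,2]>130 else '.')) for x in range(x0-35,x0+35)))
E
```

```text
t: 12.83
eef_pos: [0.6041, 0.0514, 0.2161]
ee_rot: [-3.141, 0.001, 0.18]
force: [0.0, 0.8, -3.1]
width: 0.0369
gripper_force: 11.9
t: 13.25
eef_pos: [0.5735, 0.1672, 0.2607]
ee_rot: [-3.141, 0.0, 0.178]
force: [1.0, 0.2, -2.7]
width: 0.0367
gripper_force: 12.0
t: 13.67
eef_pos: [0.5429, 0.2757, 0.26]
ee_rot: [-3.141, 0.001, 0.183]
force: [-0.4, -0.6, -3.9]
width: 0.037
gripper_force: 12.0
0 [[180.5, 212.8], [178.9, 204.1], [169.7, 151.1]]
20 [[196.9, 215.4], [192.9, 206.1], [169.7, 151.1]]
35 [[207.9, 212.4], [202.2, 203.4], [169.7, 151.1]]
141 149
149 .oooooooooo...........ooo.####.oooooooo...###.........................
152 ..oooooooooo.........###.oooooooooooooooo...##........................
155 ...oooooooooo.......###oooooooooooooooooooo..#........................
158 ....oooooooooo.......##.ooooooooooooooooooooo.........................
161 .....oooooooooo.........ooooooooooooooooooooooo.......................
164 .....ooooooooooo.........ooooooooooooooooooooooo......................
167 ......ooooooooooo.........oooooooooooooooooooooooo....................
170 ..####..oooooooo
[... 1004 characters left out ...]
.####.oooooooooooo.######
212 .......##################################.......oooooooooo.##########.
215 .......##################################.........o..##########.......
218 ........#######################.......####..............##............
221 .........###############..............####............................
224 .........##########....................####...........................
227 ..........#########.............###########...........................
230 ...........########....#####################..........................
233 ...........#########################.....###..........................
236 ............################.............####.........................
```

```bash
python3 -m crank '[{"dx":0,"dy":-0.001,"dz":-0.03,"twist":0,"grip":-0.4},{"dx":0.001,"dy":-0.002,"dz":-0.07,"twist":0,"grip":-0.4},{"dx":0.001,"dy":-0.002,"dz":-0.11,"twist":0,"grip":-0.4},{"dx":0.001,"dy":-0.002,"dz":-0.15,"twist":0,"grip":-0.4},{"dx":0.001,"dy":-0.002,"dz":-0.18,"twist":0,"grip":-0.4}]' 10
python3 -m crank '[{"dx":0,"dy":0,"dz":-0.01,"twist":0,"grip":-0.4},{"dx":0,"dy":0,"dz":-0.02,"twist":0,"grip":-0.4},{"dx":0,"dy":0,"dz":-0.03,"twist":0,"grip":-0.4},{"dx":0,"dy":0,"dz":-0.036,"twist":0,"grip":-0.4},{"dx":0,"dy":0,"dz":-0.036,"twist":0,"grip":-0.4}]' 8
python3 -m crank '[{"dx":0,"dy":0,"dz":-0.002,"twist":0,"grip":-0.4},{"dx":0,"dy":0,"dz":-0.004,"twist":0,"grip":-0.4},{"dx":0,"dy":0,"dz":-0.006,"twist":0,"grip":-0.4},{"dx":0,"dy":0,"dz":-0.008,"twist":0,"grip":-0.4},{"dx":0,"dy":0,"dz":-0.008,"twist":0,"grip":-0.4}]' 6
```

```text
t: 14.13
eef_pos: [0.5441, 0.2688, 0.0777]
ee_rot: [3.141, 0.003, 0.178]
force: [0.6, -0.5, -3.1]
width: 0.0368
gripper_force: 10.0
t: 14.55
eef_pos: [0.5454, 0.2713, 0.0448]
ee_rot: [-3.141, -0.0, 0.18]
force: [0.2, -0.5, -2.8]
width: 0.0363
gripper_force: 8.0
t: 14.97
eef_pos: [0.5466, 0.272, 0.038]
ee_rot: [-3.141, -0.003, 0.181]
force: [0.8, 0.8, 3.4]
width: 0.0369
gripper_force: 6.0
```

```bash
python3 -m crank '[{"dx":-0.0055,"dy":-0.001,"dz":0.0025,"twist":0,"grip":-0.4},{"dx":-0.011,"dy":-0.002,"dz":0.0045,"twist":0,"grip":-0.4},{"dx":-0.017,"dy":-0.003,"dz":0.0065,"twist":0,"grip":-0.4},{"dx":-0.0227,"dy":-0.0041,"dz":0.008,"twist":0,"grip":-0.4},{"dx":-0.0285,"dy":-0.0052,"dz":0.009,"twist":0,"grip":-0.4}]' 6
python3 -m crank '[{"dx":-0.006,"dy":-0.0011,"dz":0.001,"twist":0,"grip":-0.4},{"dx":-0.012,"dy":-0.0022,"dz":0.0015,"twist":0,"grip":-0.4},{"dx":-0.018,"dy":-0.0033,"dz":0.0018,"twist":0,"grip":-0.4},{"dx":-0.024,"dy":-0.0044,"dz":0.0016,"twist":0,"grip":-0.4},{"dx":-0.0303,"dy":-0.0055,"dz":0.001,"twist":0,"grip":-0.4}]' 6
cat > look.py <<'E'
from h import *
import sys
def look(name,P,w=35,up=40,dn=40,st=3):
    im=arm.grab_frame('side');cv2.imwrite('pics/'+name,im[:,:,::-1]);c=im.astype(int)
    x0,y0=proj('side',[P])[0].astype(int);print('x0',x0-w)
    for y in range(y0-up,y0+dn,st): print(y,''.join('#' if c[y,x].max()<60 else 'o' if c[y,x].min()>120 else 'r' if c[y,x,0]-c[y,x,1]>120 else 'y' if c[y,x,0]-c[y,x,2]>110 else 'b' if c[y,x,2]-c[y,x,0]>60 else '.' for x in range(x0-w,x0+w)))
E
python3 - <<'E'
from look import *
p=arm.get_state()['eef_pos'];G=p+Z*.059;look('n4.png',G-Z*.05)
print(proj('side',[G-Z*.1,G-Z*.085,G-Z*.0,G+Z*.005]).tolist())
E
```

```text
t: 15.38
eef_pos: [0.5157, 0.2659, 0.046]
ee_rot: [-3.141, 0.0, 0.18]
force: [0.6, -0.4, -0.1]
width: 0.0371
gripper_force: 6.0
t: 15.8
eef_pos: [0.4856, 0.2602, 0.0466]
ee_rot: [3.141, 0.0, 0.18]
force: [0.2, -0.2, 1.3]
width: 0.0369
gripper_force: 6.0
x0 189
268 .......######...................############.oooooo..yyyyyyyyyy.yyy.yy
271 ..........#..y...............#########..#####oooooo...yyyy.yyyy.yyyyyy
274 ..........####............##############..###.ooooo....yyy..yyyyyyyyyy
277 ......#######yy...yyy.#################....##.oooooo....yyyyyyyyyyyyyy
280 ..#######....oooo...yy.###########...oooo.####oooooo..yyyyyyyyyyyyyyy.
283 ####..ooooooo.....yyy.######...ooooooooo.#..##.oooo..yyyyyyyyyyy......
286 ....ooooo.....oooooooo......oooooooo.##.ooo..##oyrrryyyyyyy......yy...
289 oooooooo..ooooooooooooooooo.#####..ooooooooo.yrrrrrrrrrrry..yyy....y.y
292 ooooooooo..ooooooooooooooo.#.oooooooooooooooorrrrrrrrrrrrrrrrryyy....y
295 .oooooooo.yooooooooooooooo..#oooooooooooooooo.rrrrrrrrrrrrrrrrrrrryyy.
298 oooooooooo..oooooooooooooooo..oooooooooooooooo.rrrrrrrrrrrrrrrrrrrrrrr
301 oooooooooo
[... 550 characters left out ...]
ooooooooooooooooo.rrrrrrrrrrrrrrrrr
325 rrrrrrrrrrrrrrrrrrrrrrrrrrrrrrooooooooooooooooooooo...rrrrrrrrrrrrrrrr
328 rrrrrrrrrrrrrrrrrrrrrrrrrrrrrrroooooooooooooooooo.#.oorrrrrrrrrrrrrrrr
331 rrrrrrrrrrrrrrrrrrrrrrrrrrrrrrrr..ooooooooo.....ooooorrrrrrrrrrrrrrrrr
334 rrrrrrrrrrrrrrrrrrrrrrrrrrrrrrrryooooooooooooooooo.rrrrrrrrrrrrrrrrrrr
337 rrrrrrrrrrrrrrrrrrrrrrrrrrrrrrrrrrrroooooooo...rrrrrrrrrrrrrrrrrrrrrrr
340 rrrrrrrrrrrrrrrrrrrrrrrrrrrrrrrrrrrrrrrrrrrrrrrrrrrrrrrrrrrrrrrrrrrrrr
343 rrrrrrrrrrrrrrrrrrrrrrrrrrrrrrrrrrrrrrrrrrrrrrrrrrrrrrrrrrrrrrrrrrrrrr
346 rrrrrrrrrrrrrrrrrrrrrrrrrrrrrrrrrrrrrrrrrrrrrrrrrrrrrrrrrrrrrrrrrrrrrr
[[227.1, 330.8], [226.2, 324.1], [220.6, 284.0], [220.3, 281.5]]
```

Run:
```python
from h import *
print(atz('side',229,334,.005),atz('side',229,335.5,.005))
im=cv2.imread('pics/n4.png')[:,:,::-1].astype(int)
# edge fit of trap flanks rows 308-326
L=[];R=[]
for y in range(308,326):
    xs=[x for x in range(195,260) if im[y,x].min()>120];L.append((y,xs[0]));R.append((y,xs[-1]))
l=np.polyfit(*zip(*L),1);r=np.polyfit(*zip(*R),1);print('slopes',l[0],r[0],'center at 317',(np.polyval(l,317)+np.polyval(r,317))/2)
b=np.array([.485,.26,.005])
for deg in(0,5,10,15,20):
    a=np.radians(deg);d=-U*np.sin(a)+Z*np.cos(a);q=proj('side',[b+d*.02,b+d*.06]);print(deg,((q[1]-q[0])[0]/(q[1]-q[0])[1]).round(3))
```

```text
[0.4782 0.2625 0.005 ] [0.4756 0.2646 0.005 ]
slopes 0.28792569659442674 0.18782249742002227 center at 317 227.64671482628134
0 0.141
5 0.225
10 0.301
15 0.372
20 0.441
```

```bash
python3 -m crank '[{"dx":-0.002,"dy":0,"dz":0,"twist":0,"grip":-0.4},{"dx":-0.004,"dy":0,"dz":0,"twist":0,"grip":-0.4},{"dx":-0.006,"dy":0.001,"dz":0,"twist":0,"grip":-0.4},{"dx":-0.008,"dy":0.001,"dz":-0.001,"twist":0,"grip":-0.4},{"dx":-0.008,"dy":0.001,"dz":-0.003,"twist":0,"grip":-0.4}]' 4
cat > tilt.py <<'E'
from h import *
def tilt(f,rows,c0,c1,b):
    im=cv2.imread('pics/'+f)[:,:,::-1].astype(int);L=[];R=[]
    for y in rows:
        xs=[x for x in range(c0,c1) if im[y,x].min()>120];L.append((y,xs[0]));R.append((y,xs[-1]))
    l=np.polyfit(*zip(*L),1);r=np.polyfit(*zip(*R),1);print('slope',l[0],r[0],(l[0]+r[0])/2,'vertical',end=' ')
    q=proj('side',[[*b,.025],[*b,.065]]);print(((q[1]-q[0])[0]/(q[1]-q[0])[1]).round(3),'resid',np.std([np.polyval(l,y)-x for y,x in L]).round(2))
E
python3 - <<'E'
from tilt import *
cv2.imwrite('pics/n5.png',arm.grab_frame('side')[:,:,::-1]);tilt('n5.png',range(309,325),195,260,(.478,.262))
print(arm.get_state()['force'],arm.get_state()['eef_pos'])
E
```

```text
t: 16.27
eef_pos: [0.479, 0.262, 0.0447]
ee_rot: [-3.141, -0.002, 0.181]
force: [0.5, -1.5, 5.5]
width: 0.0372
gripper_force: 4.0
slope 0.4367647058823528 0.23529411764705965 0.33602941176470624 vertical 0.141 resid 1.11
[-0.51170682 -1.95610557  5.51059207] [0.47902359 0.2619055  0.04435523]
```

Run:
```python
from look import *
p=arm.get_state()['eef_pos'];G=p+Z*.059;look('n6.png',G-Z*.05,w=30,up=38,dn=36,st=2)
print(proj('side',[G-Z*.1,G]).tolist())
```

```text
x0 195
273 ....####.yy.................#############ooooooo..yyy...yyyy
275 .......#..................#########..####.ooooo..y...yyyyyyy
277 .......####............#############..###.oooooo..yyyyyyyyyy
279 .....####.yyyyy.##...###############...###oooooo.yyyyyyyyyyy
281 ...######.y...yyy.#################.o..###oooooo.yyyyyyyyyyy
283 ########..oooo..yy.##############.ooo..###oooooo..yyyyyyy...
285 ####....oooo....yy.##########..ooooo..#.##.ooooo..yyyy......
287 #..o..ooo......yy.######.oooooooooo.#...##.ooo..yyyy.....yyy
289 ooooooo....ooooo...##...oooooooo..#.ooo..##oorrrrrry..yyy...
291 ooooo....oooooooooooooo.oooo.###.ooooooo.##rrrrrrrrrrry...yy
293 oooo..ooooooooooooooooo.##...ooooooooooo.rrrrrrrrrrrrrrrry..
295 ooooo.oooooooooooooooo.#.oooooooooooooooorrrrrrrrrrrrrrrrrrr
297 ooooo.yooooooooooooooo.#.oooooooooooooooo.rrrrrrrrrrrrrrrrrr
299 ooooo.rrooooooooooooooo..ooooooooooooooooorrrrrrrrrrrrrrrrrr
301 ooooo.rroooooooooooooooo.ooooooooooooooooo.rrrrrrrrrrrrrrrrr
303 oooooooroooooooooooooooo..oooooooooooooooo.rrrrrrrrrrrrrrrrr
305 oooooooryooooooooooooooo..ooooooooooooooooorrrrrr
[... 644 characters left out ...]
oooo.rrrrrrrrrrrr
327 rrrrrrrrrrrrrrrrrrrrrrrrrooooooooooooooooooooo...rrrrrrrrrrr
329 rrrrrrrrrrrrrrrrrrrrrrrrroooooooooooooooooooo....rrrrrrrrrrr
331 rrrrrrrrrrrrrrrrrrrrrrrrrroooooooooooooooo.#.ooorrrrrrrrrrrr
333 rrrrrrrrrrrrrrrrrrrrrrrrrrr...ooooooo..#..ooooorrrrrrrrrrrrr
335 rrrrrrrrrrrrrrrrrrrrrrrrrrrooooo...ooooooooooorrrrrrrrrrrrrr
337 rrrrrrrrrrrrrrrrrrrrrrrrrrrrooooooooooooooo.rrrrrrrrrrrrrrrr
339 rrrrrrrrrrrrrrrrrrrrrrrrrrrrrrrrooooo...rrrrrrrrrrrrrrrrrrrr
341 rrrrrrrrrrrrrrrrrrrrrrrrrrrrrrrrrrrrrrrrrrrrrrrrrrrrrrrrrrrr
343 rrrrrrrrrrrrrrrrrrrrrrrrrrrrrrrrrrrrrrrrrrrrrrrrrrrrrrrrrrrr
345 rrrrrrrrrrrrrrrrrrrrrrrrrrrrrrrrrrrrrrrrrrrrrrrrrrrrrrrrrrrr
[[229.0, 334.3], [222.6, 287.5]]
```

```bash
python3 -m crank '[{"dx":-0.002,"dy":0,"dz":0.001,"twist":0,"grip":-0.4},{"dx":-0.005,"dy":-0.001,"dz":0.002,"twist":0,"grip":-0.4},{"dx":-0.005,"dy":-0.001,"dz":0.002,"twist":0,"grip":-0.1},{"dx":-0.005,"dy":-0.001,"dz":0.002,"twist":0,"grip":0.1},{"dx":-0.005,"dy":-0.001,"dz":0.002,"twist":0,"grip":0.3}]' 3
python3 -m crank '[{"dx":0,"dy":0,"dz":0,"twist":0,"grip":0.3},{"dx":0,"dy":0,"dz":0.01,"twist":0,"grip":0.4},{"dx":0,"dy":0,"dz":0.03,"twist":0,"grip":0.4},{"dx":0,"dy":0,"dz":0.06,"twist":0,"grip":0.4},{"dx":0,"dy":0,"dz":0.1,"twist":0,"grip":0.4}]'
python3 - <<'E'
from look import *
look('n7.png',np.array([.475,.26,.055]),w=30,up=50,dn=36,st=2)
E
```

```text
t: 16.78
eef_pos: [0.4735, 0.2607, 0.0459]
ee_rot: [-3.141, -0.0, 0.18]
force: [-0.3, 0.7, -0.1]
width: 0.0479
gripper_force: 0.0
t: 17.2
eef_pos: [0.472, 0.2592, 0.1454]
ee_rot: [3.139, 0.004, 0.18]
force: [1.1, 0.7, 0.0]
width: 0.0612
gripper_force: 0.0
x0 198
261 y..oooooo..yyyyyyyyyyyyyyyy..................y.yyyyyyyyyy...
263 yyyyyy...yyyyyyyyyyyyyyyy....................yyyyyyyyy....yy
265 yyyyyyyyyyyyyyyyyyyyyy...............yy..yyyyyyyyyyy...yyy..
267 yyyyyyyyyyy.yyyyyy...............yyy.yyyyyyyyyyyy..yyyy..yyy
269 yyyyyyyyyyyyyyy..............yyyy...yyyyyyyyyy.yyyyyy.yyy..y
271 yyyyyyyyyyyy...............y...yy.yyyyyyyyy...yyy..yy...yyyy
273 yyyyyyyyy.............y.y....####...yyyy.yyyy..yyy..yyyyyyyy
275 yyyyyy...............y..#############..yyy..yyy...yyyyyyyyyy
277 yy...........yyy.yy...#################...yy...yyyyyyyyyyyyy
279 .........yyy..yyyy..#####################....yyyyyyyyyyyyyyy
281 .....yyyy.yyyyyyy..######################..yyyyyyyyyyyyyyy..
283 .yyyyyyy.yyyyyyyy.######################...yyyyyyyyyyy......
285 yyy.yyyyyyyyyyyyy..#######...##########.o...yyyyyyy..
[... 1257 characters left out ...]
rrrrrrrrrrrrrrooooooooooooooooooooooorrrrrrrrrrrrr
327 rrrrrrrrrrrrrrrrrrrrrrrroooooooooooooooooooooo..rrrrrrrrrrrr
329 rrrrrrrrrrrrrrrrrrrrrrrroooooooooooooooooooooo..rrrrrrrrrrrr
331 rrrrrrrrrrrrrrrrrrrrrrrrrooooooooooooooooooo....rrrrrrrrrrrr
333 rrrrrrrrrrrrrrrrrrrrrrrrr.ooooooooooooooooo...oyrrrrrrrrrrrr
335 rrrrrrrrrrrrrrrrrrrrrrrrryo...oooooooo.....oooyrrrrrrrrrrrrr
337 rrrrrrrrrrrrrrrrrrrrrrrrrrooooooo..oooooooooorrrrrrrrrrrrrrr
339 rrrrrrrrrrrrrrrrrrrrrrrrrrrrooooooooooooooorrrrrrrrrrrrrrrrr
341 rrrrrrrrrrrrrrrrrrrrrrrrrrrrrrrr.ooo...rrrrrrrrrrrrrrrrrrrrr
343 rrrrrrrrrrrrrrrrrrrrrrrrrrrrrrrrrrrrrrrrrrrrrrrrrrrrrrrrrrrr
345 rrrrrrrrrrrrrrrrrrrrrrrrrrrrrrrrrrrrrrrrrrrrrrrrrrrrrrrrrrrr
```

The rejected trap now stands upright in the red tray: its flank slope is 0.15, against 0.14 for a true vertical. Next is the second trap.

```bash
python3 -m crank '[{"dx":0,"dy":0,"dz":0.04,"twist":0,"grip":0.5},{"dx":0.005,"dy":-0.015,"dz":0.075,"twist":0,"grip":0.5},{"dx":0.01,"dy":-0.045,"dz":0.095,"twist":0,"grip":0.5},{"dx":0.02,"dy":-0.08,"dz":0.1,"twist":0,"grip":0.5},{"dx":0.03,"dy":-0.115,"dz":0.1,"twist":0,"grip":0.5}]'
python3 -m crank '[{"dx":0.007,"dy":-0.04,"dz":0,"twist":0,"grip":0.5},{"dx":0.014,"dy":-0.08,"dz":0,"twist":0,"grip":0.5},{"dx":0.021,"dy":-0.12,"dz":0,"twist":0,"grip":0.5},{"dx":0.028,"dy":-0.16,"dz":0,"twist":0,"grip":0.5},{"dx":0.035,"dy":-0.2,"dz":0,"twist":0,"grip":0.5}]'
python3 -m crank '[{"dx":0.007,"dy":-0.04,"dz":0,"twist":0,"grip":0.5},{"dx":0.014,"dy":-0.08,"dz":0,"twist":0,"grip":0.5},{"dx":0.021,"dy":-0.12,"dz":0,"twist":0,"grip":0.5},{"dx":0.028,"dy":-0.16,"dz":0,"twist":0,"grip":0.5},{"dx":0.035,"dy":-0.2,"dz":0,"twist":0,"grip":0.5}]'
python3 -m crank '[{"dx":0.002,"dy":-0.01,"dz":-0.02,"twist":0,"grip":0.5},{"dx":0.005,"dy":-0.019,"dz":-0.055,"twist":0,"grip":0.5},{"dx":0.005,"dy":-0.019,"dz":-0.085,"twist":0,"grip":0.5},{"dx":0.005,"dy":-0.019,"dz":-0.11,"twist":0,"grip":0.5},{"dx":0.005,"dy":-0.019,"dz":-0.12,"twist":0,"grip":0.5}]'
```

```text
t: 17.67
eef_pos: [0.5045, 0.1452, 0.2493]
ee_rot: [-3.14, -0.005, 0.182]
force: [0.7, 0.6, -0.4]
width: 0.0656
gripper_force: 0.0
t: 18.08
eef_pos: [0.5384, -0.0565, 0.2469]
ee_rot: [3.142, -0.002, 0.18]
force: [0.2, 0.4, -0.8]
width: 0.0656
gripper_force: 0.0
t: 18.5
eef_pos: [0.5734, -0.2567, 0.2467]
ee_rot: [3.141, -0.001, 0.18]
force: [1.7, 0.2, 1.0]
width: 0.0655
gripper_force: 0.0
t: 18.92
eef_pos: [0.5762, -0.2733, 0.1221]
ee_rot: [-3.139, 0.005, 0.179]
force: [-0.2, 1.0, -1.2]
width: 0.0654
gripper_force: 0.0
```

```bash
python3 -m crank '[{"dx":0,"dy":0,"dz":-0.02,"twist":0,"grip":0.5},{"dx":0,"dy":0,"dz":-0.04,"twist":0,"grip":0.5},{"dx":0,"dy":0,"dz":-0.06,"twist":0,"grip":0.5},{"dx":0,"dy":0,"dz":-0.078,"twist":0,"grip":0.5},{"dx":0,"dy":0,"dz":-0.078,"twist":0,"grip":0.2}]' 10
python3 -m crank '[{"dx":0,"dy":0,"dz":0,"twist":0,"grip":-0.1},{"dx":0,"dy":0,"dz":0,"twist":0,"grip":-0.3},{"dx":0,"dy":0,"dz":0,"twist":0,"grip":-0.5},{"dx":0,"dy":0,"dz":0,"twist":0,"grip":-0.5},{"dx":0,"dy":0,"dz":0,"twist":0,"grip":-0.5}]' 10
python3 -m crank '[{"dx":0,"dy":0,"dz":0,"twist":0,"grip":-0.5},{"dx":0,"dy":0,"dz":0.01,"twist":0,"grip":-0.5},{"dx":0,"dy":0,"dz":0.03,"twist":0,"grip":-0.5},{"dx":0,"dy":0,"dz":0.065,"twist":0,"grip":-0.5},{"dx":0,"dy":0,"dz":0.1,"twist":0,"grip":-0.5}]' 10
```

```text
t: 19.33
eef_pos: [0.5767, -0.2728, 0.0453]
ee_rot: [-3.14, 0.004, 0.18]
force: [-0.8, 0.1, -0.6]
width: 0.0628
gripper_force: 0.0
t: 19.75
eef_pos: [0.5791, -0.2737, 0.0491]
ee_rot: [3.141, -0.002, 0.18]
force: [0.8, -1.9, 1.9]
width: 0.0314
gripper_force: 10.6
t: 20.17
eef_pos: [0.5768, -0.273, 0.148]
ee_rot: [-3.14, 0.003, 0.18]
force: [0.2, -0.6, -2.0]
width: 0.0308
gripper_force: 10.0
```

```bash
python3 -m crank '[{"dx":0,"dy":0.005,"dz":0.035,"twist":0,"grip":-0.5},{"dx":-0.004,"dy":0.02,"dz":0.07,"twist":0,"grip":-0.5},{"dx":-0.01,"dy":0.05,"dz":0.095,"twist":0,"grip":-0.5},{"dx":-0.018,"dy":0.085,"dz":0.1,"twist":0,"grip":-0.5},{"dx":-0.025,"dy":0.12,"dz":0.1,"twist":0,"grip":-0.5}]' 10
python3 -m crank '[{"dx":-0.007,"dy":0.038,"dz":0,"twist":0,"grip":-0.5},{"dx":-0.014,"dy":0.076,"dz":0,"twist":0,"grip":-0.5},{"dx":-0.021,"dy":0.114,"dz":0,"twist":0,"grip":-0.5},{"dx":-0.028,"dy":0.15,"dz":0,"twist":0,"grip":-0.5},{"dx":-0.033,"dy":0.18,"dz":0,"twist":0,"grip":-0.5}]' 10
python3 -m crank '[{"dx":0,"dy":0.005,"dz":-0.01,"twist":0,"grip":-0.5},{"dx":0,"dy":0.0095,"dz":-0.025,"twist":0,"grip":-0.5},{"dx":0,"dy":0.0095,"dz":-0.04,"twist":0,"grip":-0.5},{"dx":0,"dy":0.0095,"dz":-0.05,"twist":0,"grip":-0.5},{"dx":0,"dy":0.0095,"dz":-0.05,"twist":0,"grip":-0.5}]' 10
```

```text
t: 20.58
eef_pos: [0.5536, -0.1527, 0.2508]
ee_rot: [3.141, -0.004, 0.179]
force: [0.3, 0.5, -2.0]
width: 0.0307
gripper_force: 10.0
t: 21.0
eef_pos: [0.5189, 0.0286, 0.2483]
ee_rot: [-3.141, -0.0, 0.181]
force: [0.7, -0.1, -1.7]
width: 0.0308
gripper_force: 10.0
t: 21.42
eef_pos: [0.5186, 0.0356, 0.1957]
ee_rot: [3.141, 0.004, 0.18]
force: [-0.7, -0.8, -2.3]
width: 0.0304
gripper_force: 10.0
```

```bash
python3 -m crank '[{"dx":0.006,"dy":0.001,"dz":-0.004,"twist":0,"grip":-0.5},{"dx":0.012,"dy":0.002,"dz":-0.008,"twist":0,"grip":-0.5},{"dx":0.018,"dy":0.003,"dz":-0.012,"twist":0,"grip":-0.5},{"dx":0.024,"dy":0.0042,"dz":-0.016,"twist":0,"grip":-0.5},{"dx":0.03,"dy":0.0054,"dz":-0.021,"twist":0,"grip":-0.5}]' 7
python3 -m crank '[{"dx":0.005,"dy":0.0009,"dz":-0.004,"twist":0,"grip":-0.5},{"dx":0.01,"dy":0.0018,"dz":-0.008,"twist":0,"grip":-0.5},{"dx":0.015,"dy":0.0027,"dz":-0.012,"twist":0,"grip":-0.5},{"dx":0.019,"dy":0.0035,"dz":-0.0155,"twist":0,"grip":-0.5},{"dx":0.019,"dy":0.0035,"dz":-0.0155,"twist":0,"grip":-0.5}]' 7
python3 - <<'E'
from look import *
p=arm.get_state()['eef_pos'];print(bore(p+Z*.059))
look('n8.png',M+Z*.03,w=40,up=25,dn=35,st=3)
zb=-U*np.sin(np.radians(35))+Z*np.cos(np.radians(35))
for s in(0.005,0,-.01): print(s,proj('side',[M+zb*(s+.015),M+zb*(s+.105)]).tolist())
E
```

```text
t: 21.83
eef_pos: [0.5515, 0.0414, 0.1768]
ee_rot: [3.142, -0.001, 0.18]
force: [-1.1, 0.8, 0.2]
width: 0.031
gripper_force: 7.0
t: 22.25
eef_pos: [0.5696, 0.045, 0.1601]
ee_rot: [3.141, 0.001, 0.18]
force: [-0.3, -0.4, -1.9]
width: 0.0303
gripper_force: 7.0
[-0.003   0.      0.1084]
x0 267
169 oooooo.....oooooooooooooo.......................................................
172 ooooooo....oooooooooooooooo.....................................................
175 ...........ooooooooooooooooo....................................................
178 ............oooooooooooooooooo..................................................
181 ..............oooooooooooooooooo................................................
184 ...........yyy..ooooooooooooooooo...............................................
187 .......yyyyyyyyy..ooooooooooooooooo.............................................
190 .......yyyyyyyyyyy.oooooooooooooooooo..........................................#
193 .........yyyyyyyyyyy.oooooooooooooooooo..........................o......########
196 ...........yyyyyyyyyy..oooooooooooooo.#
[... 304 characters left out ...]
...............yyyyyyyyyyy.######.oooooooooooooooooooooooooooooo.............
211 ....................yyyyyyyyyyyy.ooooooooooooooooooooooooooooooo................
214 .....................yyyyyyyy.ooooooooooooooooooooooooooooooo...................
217 ......................o.yyooooooooooooooooooooooooooooooo.......................
220 ...................ooooooooooooooooooooooooooooooooooo..##......................
223 ...............oooooooooo..........oooooooooooooo.yyyyyyy.......................
226 .................ooooooooo......##.oooooo.yyyyyyyyyyyyyyyyy.....................
0.005 [[302.1, 199.3], [277.7, 157.9]]
0 [[303.5, 201.6], [279.1, 160.2]]
-0.01 [[306.1, 206.1], [281.8, 164.8]]
```

```bash
python3 -m crank '[{"dx":-0.003,"dy":-0.0005,"dz":-0.003,"twist":0,"grip":-0.5},{"dx":-0.0052,"dy":-0.0009,"dz":-0.0062,"twist":0,"grip":-0.5},{"dx":-0.0074,"dy":-0.0013,"dz":-0.0094,"twist":0,"grip":-0.5},{"dx":-0.0097,"dy":-0.0017,"dz":-0.0127,"twist":0,"grip":-0.5},{"dx":-0.012,"dy":-0.0021,"dz":-0.016,"twist":0,"grip":-0.5}]' 6
python3 - <<'E'
from look import *
p=arm.get_state()['eef_pos'];print(bore(p+Z*.059))
look('n9.png',M+Z*.03,w=40,up=19,dn=30,st=3)
E
```

```text
t: 22.72
eef_pos: [0.5572, 0.0424, 0.1454]
ee_rot: [3.141, -0.001, 0.18]
force: [0.7, -2.7, -0.5]
width: 0.0306
gripper_force: 6.0
[-0.001   0.0003  0.0892]
x0 267
175 ...oooooooooo....ooooooooooooo..................................................
178 ...oooooooooo....ooooooooooooooo................................................
181 .....oooooooo....oooooooooooooooo...............................................
184 .............yyy.oooooooooooooooooo.............................................
187 .......yyyyyyyyyyy.oooooooooooooooooo...........................................
190 .......yyyyyyyyyyyy..ooooooooooooooooo.........................................#
193 .........yyyyyyyyyyyy..ooooooooooooooooo.........................o......########
196 ...........yyyyyyyyyyyy.oooooooooooooooooo................oooooooooo.###########
199 ............yyyyyyyyyyyyy.oooooooooooooooooo......oooooooooooooooooooo.#########
202 ..............yyyyyyyyyyyyy.ooooooooooooooooo.oooooooooooooooooooooooooo....####
205 ................yyyyyyyyyyyy..oooooooooooo.##.oooooooooooooooooooooooo..........
208 ..................yyyyyyyyyyyy..ooooo..#..ooooooooooooooooooooooooo.............
211 ....................yyyyyyyyyyyy.##.oooooooooooooooooooooooooooo................
214 .....................yyyyyyyy.ooooooooooooooooooooooooooooooo...................
217 ......................o.yyooooooooooooooooooooooooooooooo.......................
220 ...................ooooooooooooooooooooooooooooooooooo..##......................
223 ...............oooooooooo..........oooooooooooooo.yyyyyyy.......................
```

```bash
python3 -m crank '[{"dx":-0.0017,"dy":-0.0003,"dz":-0.0025,"twist":0,"grip":-0.5},{"dx":-0.0034,"dy":-0.0006,"dz":-0.0049,"twist":0,"grip":-0.5},{"dx":-0.0034,"dy":-0.0006,"dz":-0.0049,"twist":0,"grip":-0.1},{"dx":-0.0034,"dy":-0.0006,"dz":-0.0049,"twist":0,"grip":0.1},{"dx":-0.0034,"dy":-0.0006,"dz":-0.0049,"twist":0,"grip":0.3}]' 6
python3 -m crank '[{"dx":0,"dy":0,"dz":0,"twist":0,"grip":0.3},{"dx":0,"dy":0,"dz":0,"twist":0,"grip":0.3},{"dx":0.005,"dy":0,"dz":0.01,"twist":0,"grip":0.3},{"dx":0.02,"dy":0,"dz":0.04,"twist":0,"grip":0.3},{"dx":0.03,"dy":0,"dz":0.08,"twist":0,"grip":0.3}]'
python3 -m crank '[{"dx":0,"dy":0,"dz":0.03,"twist":0,"grip":0.3},{"dx":0,"dy":0,"dz":0.05,"twist":0,"grip":0.3},{"dx":0,"dy":0,"dz":0.05,"twist":0,"grip":0.3},{"dx":0,"dy":0,"dz":0.05,"twist":0,"grip":0.3},{"dx":0,"dy":0,"dz":0.05,"twist":0,"grip":0.3}]'
python3 - <<'E'
from look import *
look('n10.png',gp(.1,0,.08),w=75,up=100,dn=75,st=5)
E
```

```text
t: 23.18
eef_pos: [0.5541, 0.0426, 0.1404]
ee_rot: [-3.141, -0.0, 0.18]
force: [0.5, -0.5, 0.8]
width: 0.0456
gripper_force: 0.0
t: 23.6
eef_pos: [0.5831, 0.0418, 0.2194]
ee_rot: [3.141, 0.005, 0.18]
force: [1.5, 0.5, -0.8]
width: 0.0568
gripper_force: 0.0
t: 24.02
eef_pos: [0.5838, 0.0422, 0.2702]
ee_rot: [-3.141, 0.0, 0.18]
force: [-0.0, 0.4, -1.2]
width: 0.057
gripper_force: 0.0
x0 279
146 ......................................................................................................................................................
151 ......................................................................................................................................................
156 ......................................b...............................................................................................................
161 ..................................................b...................................................................................................
166 ....................................................................................
[... 4016 characters left out ...]
bbbbbbbbbbbbbbbbbbbbbbbbbbbbbbbbbbbbbbbbbbbbbbbbbbbbbbbbbbbbbbbbbbbbbbbbbbbbbbbb
301 ..........................................................................bbbbbbbbbbbbbbbbbbbbbbbbbbbbbbbbbbbbbbbbbbbbbbbbbbbbbbbbbbbbbbbbbbbbbbbbbbbb
306 .......................................................................................bbbbbbbbbbbbbbbbbbbbbbbbbbbbbbbbbbbbbbbbbbbbbbbbbbbbbbbbbbbbb..
311 rr..................................................................................................bbbbbbbbbbbbbbbbbbbbbbbbbbbbbbbbbbbbbbbbbbbbbb....
316 rrrrrrrrrr.....................................................................................................o..bbbbbbbbbbbbbbbbbbbbbbbbbbbb........
```

The second trap slid through and now leans on the chute in the blue tray, with bands at about (316,226) and (338,264). I'll check that both traps are at rest and where their centres lie.

```bash
python3 -m crank '[{"dx":0,"dy":0,"dz":0,"twist":0,"grip":0.3},{"dx":0,"dy":0,"dz":0,"twist":0,"grip":0.3},{"dx":0,"dy":0,"dz":0,"twist":0,"grip":0.3},{"dx":0,"dy":0,"dz":0,"twist":0,"grip":0.3},{"dx":0,"dy":0,"dz":0,"twist":0,"grip":0.3}]'
python3 - <<'E'
from look import *
im=arm.grab_frame('side')[:,:,::-1];o=cv2.imread('pics/n10.png')
print('moved px',(np.abs(im.astype(int)-o)[200:290,290:400].max(2)>40).sum())
o7=cv2.imread('pics/n7.png');print('red tray change',(np.abs(im.astype(int)-o7)[262:345,205:255].max(2)>60).sum())
zb=-U*np.sin(np.radians(35))+Z*np.cos(np.radians(35));xb=np.cross([.178,-.984,0],zb)
for s in(-.07,-.08,-.085,-.09,-.1):
    C=M+zb*s-xb*.003;print(s,C[2].round(3),'gx',((C-M)@U).round(3),proj('side',[C-zb*.06,C-zb*.045,C,C+zb*.045]).tolist())
s0=cv2.imread('pics/side0.png').astype(int)
for n,(y0,y1,x0,x1) in dict(spool=(195,225,235,265),radio=(165,265,140,190),mug=(145,190,288,336)).items(): print(n,(np.abs(im-s0)[y0:y1,x0:x1].max(2)>50).sum())
E
```

```text
t: 24.48
eef_pos: [0.5839, 0.0422, 0.2701]
ee_rot: [3.141, 0.0, 0.18]
force: [-0.1, -0.1, 0.3]
width: 0.057
gripper_force: 0.0
moved px 0
red tray change 314
-0.07 0.073 gx 0.038 [[340.2, 266.2], [336.3, 259.7], [324.7, 240.0], [313.0, 220.0]]
-0.08 0.065 gx 0.043 [[342.7, 270.5], [338.9, 264.0], [327.3, 244.4], [315.6, 224.5]]
-0.085 0.061 gx 0.046 [[344.0, 272.6], [340.2, 266.2], [328.6, 246.6], [316.9, 226.7]]
-0.09 0.057 gx 0.049 [[345.3, 274.8], [341.5, 268.3], [329.9, 248.8], [318.2, 228.9]]
-0.1 0.048 gx 0.055 [[347.8, 279.1], [344.0, 272.6], [332.5, 253.1], [320.8, 233.4]]
spool 0
radio 0
mug 0
```

Run:
```python
from look import *
look('n11.png',np.array([.475,.26,.055]),w=28,up=52,dn=36,st=4)
from tilt import *
tilt('n11.png',range(300,325),205,260,(.475,.26))
d=np.abs(cv2.imread('pics/n11.png').astype(int)-cv2.imread('pics/n7.png'))[262:345,205:255].max(2)>60;print(np.where(d.any(1))[0]+262)
print(atz('side',233.5,336,.005))
```

```text
x0 200
259 ........................................................
263 ........................................................
267 ........................................................
271 ........................................................
275 ........................##########......................
279 ...................####################.................
283 .................#######################................
287 ..................###################.....y.............
291 .............rrrr.ooooo.......oooooo...#..rrrrrrr.......
295 .......rrrrrrrrrr...##..o.oo....####......yrrrrrrrrrrrry
299 yrrrrrrrrrrrrrrrry.oooooooooooooooooo......rrrrrrrrrrrrr
303 rrrrrrrrrrrrrrrrrrr.oooooooooooooooooo.....rrrrrrrrrrrrr
307 rrrrrrrrrrrrrrrrrrr.oooooooooooooooooo.....rrrrrrrrrrrrr
311 rrrrrrrrrrrrrrrrrrrr.oooooooooooooooooo.....rrrrrrrrrrrr
315 rrrrrrrrrrrrrrrrrrrryoooooooooooooooooo.....rrrrrrrrrrrr
319 rrrrrrrrrrrrrrrrrrrrr.ooooooooooooooooo......rrrrrrrrrrr
323 rrrrrrrrrrrrrrrrrrrrrroooooooooooooooooo.....rrrrrrrrrrr
327 rrrrrrrrrrrrrrrrrrrrrr.ooooooooooooooooo......rrrrrrrrrr
331 rrrrrrrrrrrrrrrrrrrrrrr.ooooooooooooooooo...#.rrrrrrrrrr
335 rrrrrrrrrrrrrrrrrrrrrrry....ooooooooo..##....rrrrrrrrrrr
339 rrrrrrrrrrrrrrrrrrrrrrrrryoooooooooooooo..rrrrrrrrrrrrrr
343 rrrrrrrrrrrrrrrrrrrrrrrrrrrrrrrrrrrrrrrrrrrrrrrrrrrrrrrr
slope 0.14461538461538548 0.11461538461538388 0.1296153846153847 vertical 0.135 resid 0.29
[262 273 274 275 276 277 278 279 280 281 282 283 284 285 286 287 288 289
 290 291 292 293 294 295 296 297 298 299 300 301 302 303 304 305 306 307
 308 309 310 311 312 313 314 315 316 317 318 319 320 322 323 324 325 326
 328 330 332 333 334 335 336 337 338 340 341 342]
[0.4691 0.2604 0.005 ]
```

The rejected trap is upright (slope 0.130 against 0.135 for vertical; the pixel change was only shading) at about (0.469, 0.260), inside the red tray. The other trap is at rest in the catch tray and the gripper is clear, so I'm handing in.

```bash
python3 -c "
from station import arm
print(arm.job_done())"
```

```text
the job is handed in; nothing more can be done
None
```

I handed the job in at about 25 s of the 64 s allowed: the trap that fits slid through the bore into the blue catch tray, the other stopped at the mouth and now stands upright in the red tray, and the spool, radio and mug were not moved; no verdict came back.

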